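# Clamp the stuck ink tin, draw off its lid, brush it out and load the inks

## Task

Get the ink tin ready for the day. Its blue lid is stuck: wind the crank of the vise clockwise until the jaws grip the base of the tin firmly, then draw the lid straight up off it and stand it level on the table, open side down and clear of the vise. Brush the tin out with three strokes of the round brush, each from the rim right down to the floor and up to the rim again, and stand the brush back in its green cup. Then stand every ink jar upright inside the tin, leave the tin clamped, and do not disturb the tape roll or the paint tubes beside the work.

Things in the scene. Friction and masses are not known exactly. Their poses are not given: they have to be found in the camera images.
- vise: grey screw vise on a plywood board (118 x 258 x 25 mm), fixed to the table; origin on the table, under the middle of the place between the jaws. y axis = clamping line: fixed jaw (face at y = +64 mm) at +y; moving jaw, then nut bracket (y = -113 to -129), then crank toward -y. Tops: bed z = 50 mm, jaws 72, bracket 80. Screw axis at x = 0, z = 65 mm
- crank (a joint): crank angle about the vise's +y axis, rad, from 0 (handle straight up) to a stop at 18.0; at a the handle is at x = 35 sin(a), z = 65 + 35 cos(a) mm in the vise's frame. Growing = clockwise seen from the crank end = closing, 6 mm a turn. Starts at 0 to 5; the jaws meet the tin at about 15.7, firm (20 N or more) from 17.0 on. Needs about 0.1 N m and stays where it is left
- jaw_pad: rubber face of the moving jaw, 74 x 20 mm, sprung, moves with the jaw; origin at the vise's origin when fully open
- crank_handle (a point): grip point on the black crank handle, a freely revolving bar 18 mm across and 54 mm long, parallel to the vise's y axis; the point lies 28 mm out from the bar's inner end. It runs on a 35 mm circle about the screw axis, lowest 30 mm above the table, and moves with the jaw (y = -190 mm in the vise's frame at crank 0, 6 mm toward +y a turn)
- tin: base of the blue ink tin, 62 x 122 mm, 0.3 kg, loose on the bed between the jaws, long side (its y) along the vise's y; origin at the middle of its underside. Blue wall up to z = 24 mm (the shoulder, where the lid sits), bright neck 55 x 115 mm outside, 51 x 111 mm inside, rim at z = 58 mm, cork floor at 8 mm. Two sprung beads on the neck hold the lid, so it comes up with the lid unless clamped
- lid: deep lid of the tin, blue, 62 x 122 mm outside, 68 mm tall, walls 2 mm, 0.11 kg; origin at the middle of its open lower edge, z up, y along its long side. It sits on the shoulder of the base, 34 mm down over the neck with 1.5 mm play all round; the beads hold it with some 10 to 14 N until it has risen about 29 mm, and it is clear of the neck at 34 mm. Grip it across its 62 mm width
- brush: round brush, 196 mm long, standing bristles down in the green cup; origin at the middle of the bristle end, z up along the handle. Bristle head and brass ferrule 36 mm across up to z = 68 mm, dark wooden handle 18 mm across from there up; 0.12 kg
- bristle_end (a point): middle of the flat bristle end of the brush (the brush's origin)
- brush_grip (a point): point on the brush handle 130 mm above the bristle end, good to grip
- brush_cup: green plastic cup that holds the brush, about 70 mm across at the rim, 52 mm inside at the floor, 81 mm tall, floor 3 mm; origin at the middle of its underside; 0.15 kg, loose
- ink_red: squat ink jar, red with a blank label: body 33 mm across up to 31 mm, tapering shoulder, then a straight ribbed black cap 18 mm across from 36 mm to the top at 66 mm (grip it there); 80 g; origin at the middle of its underside, z up. Stands on the table at the start; may be absent
- ink_yellow: squat ink jar, yellow with a blank label: body 33 mm across up to 31 mm, tapering shoulder, then a straight ribbed black cap 18 mm across from 36 mm to the top at 66 mm (grip it there); 80 g; origin at the middle of its underside, z up. Stands on the table at the start; may be absent
- ink_green: squat ink jar, green with a blank label: body 33 mm across up to 31 mm, tapering shoulder, then a straight ribbed black cap 18 mm across from 36 mm to the top at 66 mm (grip it there); 80 g; origin at the middle of its underside, z up. Stands on the table at the start; may be absent
- tape: roll of masking tape lying flat, 94 mm across, 25 mm high, leave alone
- tube: lying paint tube, black and white, 116 mm long, 42 mm wide, 34 mm high, leave alone
Not all that is in view belongs to the job. Leave any red look-alike of the brush alone.

How it is judged:
By the outcome, as a careful person would: the job done as asked, in the order asked, and still so for the second after the job is handed in, with the robot touching nothing.
Of ink_red, ink_yellow, ink_green only 2 to 3 are there at a start; the rules pass over those that are not, and their reading is None.
At some moment in a run one of ink_red, ink_yellow, ink_green may be knocked a few centimetres aside while the robot is not near it.
It also fails if it takes over 184 s, if anything falls off the work surface, if the arm or the gripper's body presses on something with over 40 N, if the wrist force passes 120 N, or if a joint passes its speed limit or range.

## Robot

A 6-joint arm with a two-finger parallel gripper is mounted at the origin on the work surface; the furniture and walls round the work are solid. World frame = base frame: x ahead of the robot, y to its left, z up, the work surface at z = 0. Lengths are in m, angles in rad, forces in N, time in s.
With the tool pointing down it reaches from about 0.375 to 0.9 m from the base axis. Payload 3.1 kg.
Tool frame: the origin (TCP) lies midway between the tips of the shut fingers; the grasp point (between the pads) lies 19 mm behind it; x points along the fingers, z is the direction in which the jaws open and shut, and the axes are right-handed (so a half turn about x gives the same grasp; the last joint's range is limited). The gripper opens to 85 mm and grips with 20 to 120 N. Pads are 22 mm wide; open, the fingers measure 114 mm over their backs; the gripper's body (76 mm by 85 mm) begins 54 mm behind the grasp point. The pads swing forward as they close: fully open they stand 13 mm farther back than shut.
Start: joints at [-1.282, 0.527, 1.433, -0, 1.181, -0.178], TCP at [0.282, -0.558, 0.231] pointing down, gripper open.
Joint ranges: [-3.08, 3.08], [-0.75, 2.2], [0.22, 2.44], [-1.43, 4.57], [0, 2.65], [-2.85, 2.85]. Speed limits (rad/s): [2.79, 2.79, 3.14, 3.14, 3.14, 3.14].

## Interface

Orientations are given as a unit quaternion [x, y, z, w].
In Python, from station import telemetry, optics, manip gives the robot as it stands.
- The arm moves only by the tool step_arm, never from a script. Its argument "commands" is a list of rows, each a list of 4 numbers: the shift along the tool's x, y, z in m, then the turn about the tool's x in rad. A call has 1 to 8 rows; each row is the pose to reach, as a shift and turn from the pose measured when the call began, along the tool's axes at that moment; what a row does not reach only later rows make up. A row lasts 1/12 s, in which the tool goes at most 41.7 mm and 7.16 degrees, less where a joint would pass 70% of its speed; a pose out of reach is approached as far as the arm can. A call with a gripper value outside its range is refused whole. "jaw" is the finger opening in m, from 0 to 0.0854, set as the call begins (left out, the last holds). The fingers move at their own pace and stop on an object; "grip_force" is the grip in N (left out, the last holds). Time passes only in rows, so rows that repeat a pose let the fingers close. It gives the time, the measured TCP pose, the force and the opening at its end, in the units of the state.
- telemetry.sense(): the state, without advancing time (a new reading comes with each control period).
- optics.snapshot(name): name is "scene" or "top"; returns the picture (420x560x3 uint8, red, green, blue); there is no depth.
- optics.camera_params(name): a dict with "mtx" (3x3 intrinsics, pixels), "origin" and "attitude" of the camera in the world. Camera axes: x right, y down, z forward; pixel columns grow to the right and rows downward; lengths in m; the calibration is good to about 2 mm. A picture is of the moment at which its call begins. camera_params takes no time and is no camera call.
- manip.sign_off(): hands the job in, once; it reports no verdict.
The state is a dict: "t": time; "q": joint angles; "qd": joint speeds; "tau": joint torques, N m; "tcp_pos": TCP position; "tool_rot": TCP orientation; "force": force on the tool from outside, world axes, zero at the start; "ft_torque": the same for the moment, N m; "finger_gap": opening from 0.0 (shut) to 1.0 (fully open).
Only numpy, scipy, OpenCV 4.12 (cv2) and the standard library are available. Lean on these libraries where they do the work, as an engineer would, in place of code of your own. Each camera call takes 0.05 s, during which the arm holds its last target.

## Working session

There is one attempt and no reset: what is moved stays moved. The work goes in short steps, Python scripts to look and compute and a tool call to move; the robot and the scene stay as the last step left them, time stands still between calls to the robot, and variables do not carry over. Pictures are saved under pics/ and viewed, and the job is handed in when it is done.

Besides the shell and the picture viewer there is one more tool, called after "Emit:" as name([rows], argument=value, ...), one row to a line, values as JSON. step_arm: Moves the arm, as the interface text tells. Its arguments: {"type":"object","properties":{"commands":{"type":"array","items":{"type":"array","items":{"type":"number"}}},"jaw":{"type":"number"},"grip_force":{"type":"number"}},"required":["commands"]}

```bash
mkdir -p pics; ls
python3 - <<'E'
from station import telemetry, optics, manip
import cv2,numpy as np
np.set_printoptions(precision=4,suppress=True)
s=telemetry.sense(); print(s)
for n in("scene","top"):
    im=optics.snapshot(n); cv2.imwrite(f"pics/{n}0.png",im[:,:,::-1]); print(n,optics.camera_params(n))
E
```

```text
pics
{'t': 0.0, 'q': array([-1.2815,  0.5285,  1.4339, -0.    ,  1.1814, -0.1785]), 'qd': array([-0.0014,  0.0005,  0.0002, -0.0016, -0.001 ,  0.0005]), 'tau': array([ -0.0005, -44.2353, -17.8028,  -0.0001,   0.0085,   0.    ]), 'tcp_pos': array([ 0.2816, -0.5571,  0.2303]), 'tool_rot': array([ 0.371 ,  0.6029, -0.37  ,  0.6017]), 'force': array([ 0.3525, -0.3434, -0.4051]), 'ft_torque': array([ 0.0152,  0.0048, -0.0491]), 'finger_gap': 0.9973078230096182}
scene {'mtx': array([[546.4681,   0.    , 276.6793],
       [  0.    , 546.4681, 207.4767],
       [  0.    ,   0.    ,   1.    ]]), 'origin': array([-0.5771,  0.4673,  1.4778]), 'attitude': array([-0.4843,  0.8056, -0.2963,  0.1694])}
top {'mtx': array([[462.433 ,   0.    , 275.5401],
       [  0.    , 462.433 , 211.4458],
       [  0.    ,   0.    ,   1.    ]]), 'origin': array([ 0.1683, -0.1498,  1.3163]), 'attitude': array([ 0.796 , -0.5958,  0.0633, -0.086 ])}
```

View pics/scene0.png

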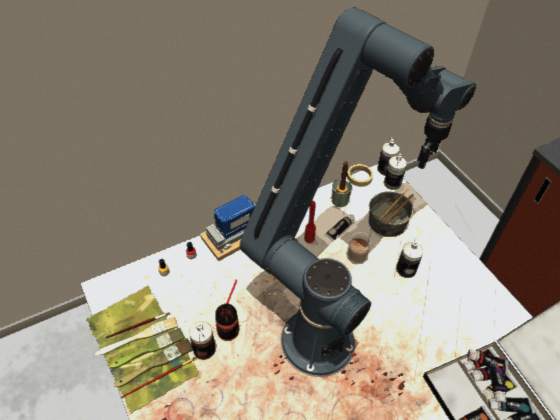

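View pics/top0.png

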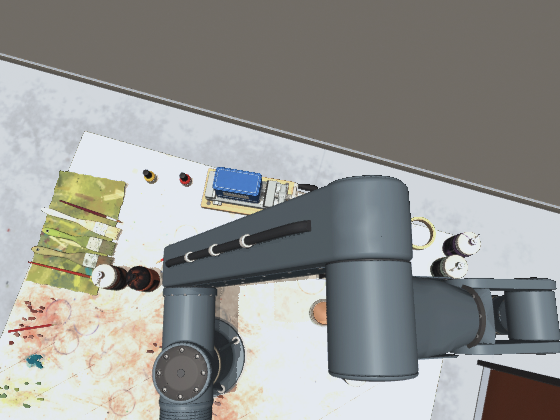

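```bash
cat > h.py <<'E'
from station import telemetry, optics, manip
import cv2,numpy as np
from scipy.spatial.transform import Rotation as R
np.set_printoptions(precision=4,suppress=True)
def cam(n):
    p=optics.camera_params(n); return p['mtx'],np.array(p['origin']),R.from_quat(p['attitude']).as_matrix()
def proj(n,P):
    K,o,A=cam(n); c=(np.atleast_2d(P)-o)@A; u=c@K.T; return u[:,:2]/u[:,2:]
def ray(n,uv,z):
    K,o,A=cam(n); uv=np.atleast_2d(uv).astype(float)
    d=np.c_[uv,np.ones(len(uv))]@np.linalg.inv(K).T@A.T
    return o+d*((z-o[2])/d[:,2:])
def snap(n,name,box=None,f=1):
    im=optics.snapshot(n)[:,:,::-1]; cv2.imwrite(f'pics/{name}_full.png',im)
    crop(im,name,box,f)
def crop(im,name,box=None,f=1):
    if isinstance(im,str): im=cv2.imread(im)
    if box: im=im[box[1]:box[3],box[0]:box[2]]
    cv2.imwrite(f'pics/{name}.png',cv2.resize(im,None,fx=f,fy=f,interpolation=cv2.INTER_CUBIC))
def go(P,yaw=None):
    """shift in tool axes to world P"""
    s=telemetry.sense(); M=R.from_quat(s['tool_rot']).as_matrix()
    print('tcp',s['tcp_pos'],'x',M[:,0],'z',M[:,2],'t',s['t'],'gap',s['finger_gap'])
    for p in np.atleast_2d(P): print('shift',(p-s['tcp_pos'])@M)
    if yaw is not None: # desired world angle of tool z (mod pi)
        a=np.arctan2(M[1,2],M[0,2]); d=(yaw-a+np.pi/2)%np.pi-np.pi/2
        print('world turn',d,'tool-x turn',d*np.sign(M[2,0]))
E
python3 - <<'E'
from h import *
crop('pics/scene0.png','c1',(140,150,300,290),5)
crop('pics/scene0.png','c2',(290,120,450,290),3.5)
crop('pics/top0.png','c3',(120,140,330,240),3.8)
go([0,0,0])
E
```

```text
tcp [ 0.2817 -0.5572  0.2304] x [-0.0006  0.0019 -1.    ] z [ 0.4509 -0.8926 -0.0019] t 0.1 gap 0.999702568275665
shift [ 0.2316 -0.0002 -0.6239]
```

View pics/c1.png

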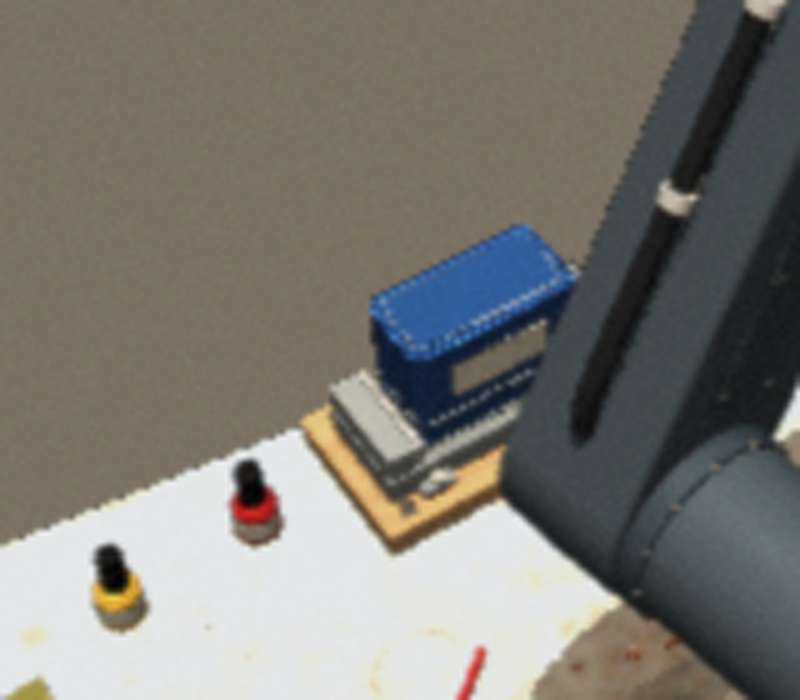

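View pics/c2.png

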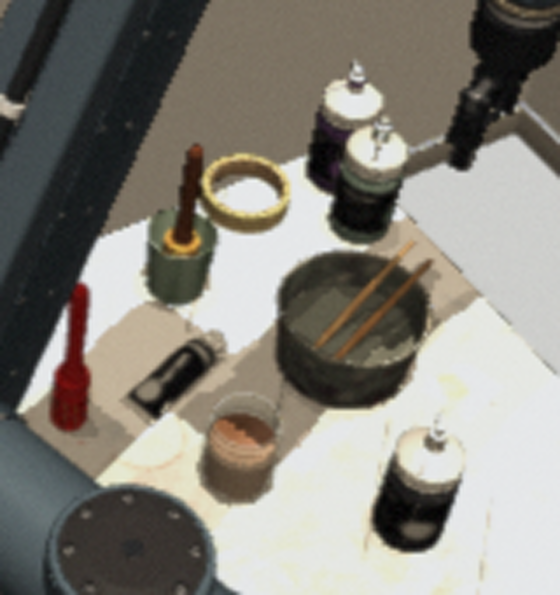

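View pics/c3.png

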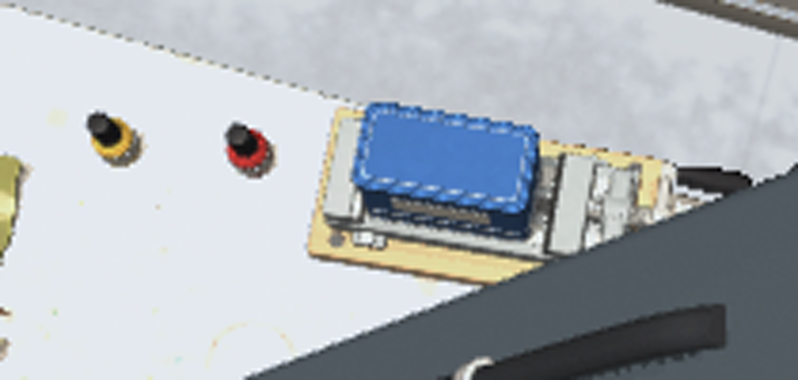

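Run:
```python
from h import *
T=lambda a:np.array(a)/3.8+[120,140]
S=lambda a:np.array(a)/5.+[140,150]
S2=lambda a:np.array(a)/3.5+[290,120]
b=ray('top',T([[335,108],[308,255],[672,163]]),.025);print('board',b)
d=b[0]-b[1];print(np.linalg.norm(d),np.degrees(np.arctan2(d[1],d[0])))
l=ray('top',T([[362,104],[537,128],[524,210],[352,185]]),.142);print('lid top',l,l.mean(0))
l2=ray('scene',S([[372,298],[525,225],[580,275],[420,360]]),.142);print('lid scene',l2,l2.mean(0))
print('jars top cap', ray('top',T([[100,127],[238,137]]),.066), 'bottom',ray('top',T([[125,150],[258,162]]),0.005))
print('jars scene',ray('scene',S([[107,552],[247,466]]),.066),ray('scene',S([[122,615],[257,530]]),.0))
print('cup base',ray('scene',S2([[178,285]]),.0),'brush top',ray('scene',S2([[195,150]]),.199))
print('cup rim c',ray('scene',S2([[182,238]]),.081))
print('tape',ray('scene',S2([[247,190]]),.025),'tube',ray('scene',S2([[180,370]]),.015),'red',ray('scene',S2([[70,420]]),.0),ray('scene',S2([[78,290]]),.19))
print('pot,glass',ray('scene',S2([[350,350],[240,480]]),.0), 'bottles',ray('scene',S2([[365,225],[410,530],[330,180]]),.0))
```

```text
board [[ 0.5048  0.1562  0.025 ]
 [ 0.389   0.1396  0.025 ]
 [ 0.5355 -0.104   0.025 ]]
0.11691960939964903 8.130648308258673
lid top [[ 0.4824  0.1112  0.142 ]
 [ 0.5001 -0.0111  0.142 ]
 [ 0.4412 -0.0195  0.142 ]
 [ 0.4247  0.0998  0.142 ]] [0.4621 0.0451 0.142 ]
lid scene [[ 0.4818  0.101   0.142 ]
 [ 0.4922 -0.0121  0.142 ]
 [ 0.4378 -0.0245  0.142 ]
 [ 0.4221  0.095   0.142 ]] [0.4585 0.0399 0.142 ]
jars top cap [[0.431  0.3091 0.066 ]
 [0.4525 0.2084 0.066 ]] bottom [[0.4318 0.3066 0.005 ]
 [0.4517 0.2045 0.005 ]]
jars scene [[0.4307 0.3095 0.066 ]
 [0.4517 0.2074 0.066 ]] [[0.4276 0.3108 0.    ]
 [0.4487 0.2093 0.    ]]
cup base [[ 0.4205 -0.3524  0.    ]] brush top [[ 0.4197 -0.3462  0.199 ]]
cup rim c [[ 0.4154 -0.3438  0.081 ]]
tape [[ 0.4807 -0.4734  0.025 ]] tube [[ 0.3175 -0.287   0.015 ]] red [[ 0.3243 -0.168   0.    ]] [[ 0.3284 -0.1652  0.19  ]]
pot,glass [[ 0.2695 -0.4581  0.    ]
 [ 0.1898 -0.2739  0.    ]] bottles [[ 0.3995 -0.5714  0.    ]
 [ 0.0701 -0.3818  0.    ]
 [ 0.4701 -0.5768  0.    ]]
```

Run:
```python
from h import *
go([[0.36,-0.50,.33],[.52,-.3,.36],[.57,-.1,.36],[.56,.1,.36],[.45,.3,.36],[.3,.45,.36]],np.radians(8))
print(ray('scene',[[490,265],[540,150],[520,130]],0.0))
```

```text
tcp [ 0.2817 -0.5572  0.2304] x [-0.0006  0.0019 -1.    ] z [ 0.4509 -0.8926 -0.0019] t 0.1 gap 0.999702568275665
shift [-0.0995  0.0958 -0.0159]
shift [-0.1292  0.3288 -0.1224]
shift [-0.1289  0.4636 -0.2783]
shift [-0.1285  0.5448 -0.4614]
shift [-0.128   0.5368 -0.6895]
shift [-0.1277  0.4706 -0.891 ]
world turn 1.2426369537593187 tool-x turn -1.2426369537593187
[[-0.036  -0.6371  0.    ]
 [ 0.2832 -1.1857  0.    ]
 [ 0.4058 -1.2     0.    ]]
```

Emit:
step_arm([
  [-0.05, 0.03, 0, -0.12],
  [-0.1, 0.07, -0.01, -0.24],
  [-0.12, 0.12, -0.02, -0.36],
  [-0.13, 0.17, -0.04, -0.48],
  [-0.13, 0.21, -0.06, -0.6],
  [-0.13, 0.25, -0.08, -0.72],
  [-0.13, 0.29, -0.1, -0.84],
  [-0.13, 0.33, -0.12, -0.96],
])

```text
t: 0.77
tcp_pos: [0.4814, -0.354, 0.358]
tool_rot: [0.049, 0.706, -0.048, 0.705]
force: [0.6, 0.2, 0.5]
finger_gap: 0.999
```

Run:
```python
from h import *
go([[.57,-.1,.36],[.56,.1,.36],[.45,.3,.36],[.32,.45,.36]],np.radians(8))
```

```text
tcp [ 0.4814 -0.354   0.358 ] x [-0.0003  0.0016 -1.    ] z [ 0.9906 -0.137  -0.0005] t 0.7667 gap 0.9994380930645904
shift [-0.0016  0.2637  0.0529]
shift [-0.0012  0.4605  0.0156]
shift [-0.0009  0.6435 -0.1207]
shift [-0.0006  0.7743 -0.2701]
world turn 0.2770434088526006 tool-x turn -0.2770434088526006
```

Emit:
step_arm([
  [0, 0.04, 0.01, -0.1],
  [0, 0.08, 0.02, -0.2],
  [0, 0.12, 0.03, -0.277],
  [0, 0.16, 0.035, -0.277],
  [0, 0.2, 0.04, -0.277],
  [0, 0.24, 0.045, -0.277],
  [0, 0.28, 0.045, -0.277],
  [0, 0.32, 0.04, -0.277],
])

```text
t: 1.43
tcp_pos: [0.5654, -0.0406, 0.3579]
tool_rot: [-0.049, 0.706, 0.05, 0.705]
force: [1.1, 0.2, 0.8]
finger_gap: 1.002
```

Run:
```python
from h import *
go([[.56,.1,.36],[.45,.3,.36],[.32,.45,.36]],np.radians(8))
```

```text
tcp [ 0.5654 -0.0406  0.3579] x [-0.0005  0.0019 -1.    ] z [ 0.9903  0.1392 -0.0002] t 1.4333 gap 1.0017884860870763
shift [-0.0018  0.1399  0.0142]
shift [-0.0014  0.3533 -0.0669]
shift [-0.001   0.5199 -0.1747]
world turn 1.3812496001186503e-05 tool-x turn -1.3812496001186503e-05
```

Emit:
step_arm([
  [0, 0.04, 0.0, 0],
  [0, 0.08, 0, 0],
  [0, 0.12, 0, 0],
  [0, 0.16, -0.005, 0],
  [0, 0.2, -0.01, 0],
  [0, 0.24, -0.02, 0],
  [0, 0.28, -0.035, 0],
  [0, 0.32, -0.05, 0],
])

```text
t: 2.1
tcp_pos: [0.4711, 0.2691, 0.358]
tool_rot: [-0.049, 0.706, 0.05, 0.705]
force: [0.6, 1.4, 0.5]
finger_gap: 1.003
```

Emit:
step_arm([
  [0, 0.035, -0.02, 0],
  [0, 0.07, -0.04, 0],
  [0, 0.1, -0.06, 0],
  [0, 0.13, -0.08, 0],
  [0, 0.16, -0.1, 0],
  [0, 0.18, -0.12, 0],
])

```text
t: 2.6
tcp_pos: [0.3253, 0.4327, 0.358]
tool_rot: [-0.049, 0.706, 0.051, 0.705]
force: [0.5, 0.9, 0.6]
finger_gap: 1.002
```

Run:
```python
from h import *
snap('top','t1'); snap('scene','s1')
crop('pics/t1_full.png','t1c',(190,140,350,240),5)
go([.5,0,.3])
```

```text
tcp [0.3233 0.4327 0.358 ] x [-0.004   0.0017 -1.    ] z [ 0.9895  0.1447 -0.0037] t 2.7 gap 0.9984001503737715
shift [ 0.0566 -0.4538  0.1124]
```

View pics/t1.png

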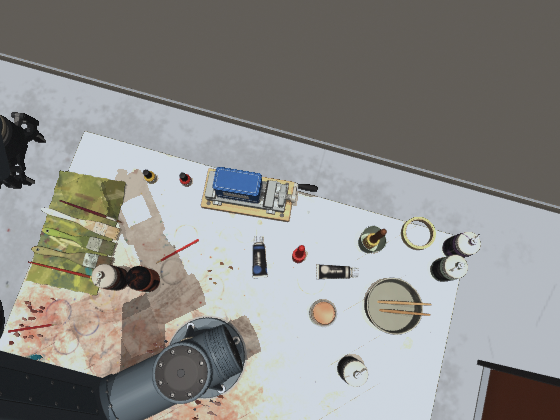

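View pics/s1.png

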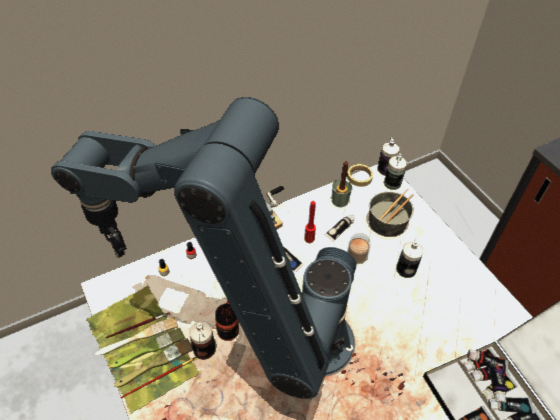

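View pics/t1c.png

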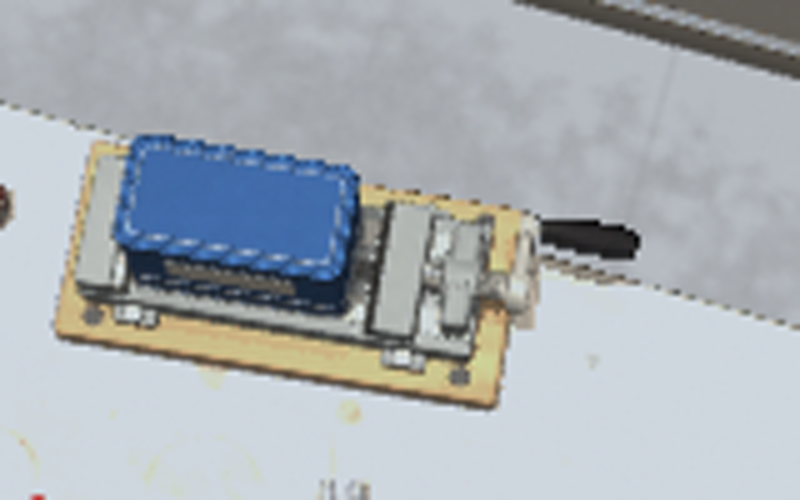

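Run:
```python
from h import *
T=lambda a:np.array(a)/5+[190,140]
b=ray('top',T([[90,140],[55,337],[495,405],[540,212]]),.025);print('board',b,b.mean(0))
a=np.radians(8.);X=np.array([np.cos(a),np.sin(a)]);Y=np.array([-np.sin(a),np.cos(a)])
for e in((b[0]-b[1]),(b[3]-b[2])): print(np.degrees(np.arctan2(e[1],e[0])),np.linalg.norm(e))
for e in((b[0]-b[3]),(b[1]-b[2])): print(np.degrees(np.arctan2(-e[0],e[1])),np.linalg.norm(e))
br=ray('top',T([[448,262],[480,262],[464,262]]),.08);print('bracket',br[:,:2])
c=b.mean(0)[:2]
for p in br: print('bracket rel board centre',(p[:2]-c)@X,(p[:2]-c)@Y)
l=ray('top',T([[135,137],[357,165],[343,283],[118,245]]),.142); print('lid rel',(l.mean(0)[:2]-c)@X,(l.mean(0)[:2]-c)@Y,l.mean(0))
for z in(.09,.1): 
  h=ray('top',T([[635,243],[540,235]]),z); print('handle end',z,h[:,:2],(h[:,:2]-c)@X,(h[:,:2]-c)@Y)
crop('pics/s1_full.png','s1c',(250,170,310,250),9)
```

```text
board [[ 0.5059  0.157   0.025 ]
 [ 0.3882  0.1395  0.025 ]
 [ 0.421  -0.1133  0.025 ]
 [ 0.5378 -0.1068  0.025 ]] [0.4632 0.0191 0.025 ]
8.459866165675246 0.11899373817601026
3.1518917517964553 0.11700838214052146
6.9119782087000905 0.2657460823428705
7.405164912254707 0.2548679427439378
bracket [[ 0.4802 -0.0677]
 [ 0.4852 -0.0847]
 [ 0.4827 -0.0762]]
bracket rel board centre 0.0047782770136496075 -0.0883373821168162
bracket rel board centre 0.007345286073523387 -0.10581598738805216
bracket rel board centre 0.006061796476418226 -0.09707678642915801
lid rel 0.0021758000931138342 0.023541396975447437 [0.4621 0.0427 0.142 ]
handle end 0.09 [[ 0.5169 -0.1638]
 [ 0.5066 -0.1125]] [0.0277 0.0247] [-0.1886 -0.1364]
handle end 0.1 [[ 0.5141 -0.1637]
 [ 0.5039 -0.1128]] [0.0249 0.0219] [-0.1881 -0.1363]
```

View pics/s1c.png

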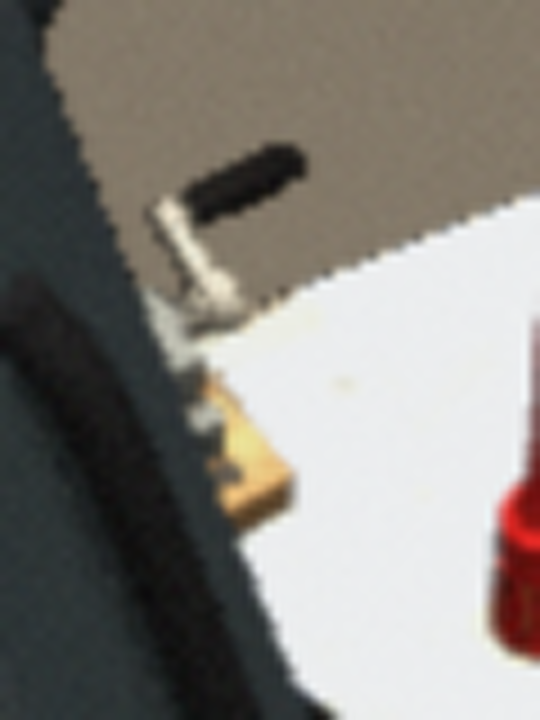

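```bash
cat >> h.py <<'E'
VO=np.array([.461,.043]);VY=np.radians(7.8)
def vise(p):
    p=np.atleast_2d(p); c,s=np.cos(VY),np.sin(VY)
    return np.c_[VO[0]+c*p[:,0]-s*p[:,1],VO[1]+s*p[:,0]+c*p[:,1],p[:,2]]
def hand(a,dy=0): return vise([.035*np.sin(a),-.19+dy+.006*a/2/np.pi,.065+.035*np.cos(a)])[0]
E
python3 - <<'E'
from h import *
for a in np.arange(0.4,1.7,.2):
    P=np.array([hand(a,.028),hand(a,0),hand(a,-.026)])
    print(round(a,1),P[1],proj('top',P).ravel(),proj('scene',P).ravel())
print('obs top inner ~(298,187) outer end ctr ~(316.5,188.5) ; scene inner (272,192.5) outer end (282.5,188)')
# check hub
print(proj('scene',vise([0,-.150,.065])), proj('top',vise([0,-.150,.065])),'obs scene hub (274.4,203)')
E
```

```text
0.4 [ 0.5002 -0.143   0.0972] [298.0672 190.0386 308.2523 191.5184 317.7234 192.8944] [272.3673 192.2552 279.0655 188.6758 285.2156 185.3892]
0.6 [ 0.5063 -0.142   0.0939] [298.2534 188.1987 308.4018 189.6718 317.8388 191.0416] [271.2536 191.8282 277.9379 188.2621 284.0755 184.9877]
0.8 [ 0.5116 -0.1411  0.0894] [298.3788 186.7573 308.4831 188.2229 317.879  189.5857] [270.2802 191.7709 276.9483 188.2168 283.0712 184.9533]
1.0 [ 0.5158 -0.1403  0.0839] [298.4362 185.7687 308.491  187.2264 317.8407 188.5818] [269.4832 192.0829 276.1333 188.5391 282.2399 185.2849]
1.2 [ 0.5189 -0.1397  0.0777] [298.4217 185.2665 308.4234 186.7161 317.7238 188.0641] [268.8908 192.749  275.5219 189.2134 281.6112 185.9665]
1.4 [ 0.5208 -0.1392  0.0709] [298.3341 185.263  308.2816 186.7048 317.5315 188.0455] [268.5224 193.7405 275.1343 190.2105 281.2062 186.9687]
1.6 [ 0.5212 -0.139   0.064 ] [298.1755 185.7502 308.0698 187.1846 317.2701 188.5185] [268.3885 195.0165 274.9818 191.4895 281.0369 188.2504]
obs top inner ~(298,187) outer end ctr ~(316.5,188.5) ; scene inner (272,192.5) outer end (282.5,188)
[[271.8626 202.4832]] [[292.7282 197.0944]] obs scene hub (274.4,203)
```

Run:
```python
from h import *
print(hand(.95))
go([[.45,.3,.33],[.55,.1,.3],[.54,0,.27],[.515,-.1405,.16]],VY)
```

```text
[ 0.5149 -0.1405  0.0854]
tcp [0.3233 0.4327 0.358 ] x [-0.004   0.0017 -1.    ] z [ 0.9895  0.1447 -0.0037] t 2.7 gap 0.9984001503737715
shift [ 0.0273 -0.1497  0.1063]
shift [ 0.0566 -0.3621  0.1764]
shift [ 0.0864 -0.4597  0.1521]
shift [ 0.1963 -0.5953  0.1075]
world turn -0.00905519661337495 tool-x turn 0.00905519661337495
```

Emit:
step_arm([
  [0, -0.03, 0.025, 0],
  [0.01, -0.06, 0.05, 0],
  [0.02, -0.09, 0.075, 0],
  [0.025, -0.125, 0.095, 0],
  [0.03, -0.16, 0.115, 0.009],
  [0.035, -0.2, 0.13, 0.009],
  [0.04, -0.24, 0.145, 0.009],
  [0.045, -0.28, 0.155, 0.009],
])

```text
t: 3.37
tcp_pos: [0.5175, 0.1778, 0.3115]
tool_rot: [-0.047, 0.707, 0.048, 0.704]
force: [1.1, 0.4, -0.3]
finger_gap: 1.0
```

Run:
```python
from h import *
go([[.55,.1,.3],[.54,0,.27],[.515,-.1405,.16]],VY)
```

```text
tcp [0.5175 0.1778 0.3115] x [-0.0038  0.0013 -1.    ] z [ 0.9908  0.1351 -0.0035] t 3.3667 gap 0.9998397405942727
shift [ 0.0113 -0.0815  0.0217]
shift [ 0.0412 -0.1793 -0.0016]
shift [ 0.1511 -0.3153 -0.0449]
world turn 0.0005718440502402444 tool-x turn -0.0005718440502402444
```

Emit:
step_arm([
  [0, -0.04, 0.01, 0],
  [0.01, -0.08, 0.01, 0],
  [0.02, -0.12, 0.01, 0],
  [0.03, -0.16, 0, 0],
  [0.05, -0.195, -0.01, 0],
  [0.07, -0.23, -0.02, 0],
  [0.09, -0.26, -0.03, 0],
  [0.11, -0.29, -0.04, 0],
])

```text
t: 4.03
tcp_pos: [0.5157, -0.1176, 0.2001]
tool_rot: [-0.047, 0.707, 0.048, 0.704]
force: [0.1, 0.3, 0.4]
finger_gap: 1.005
```

Run:
```python
from h import *
go([[.515,-.1405,.12],[.515,-.1405,.066]],VY)
```

```text
tcp [ 0.5157 -0.1176  0.2001] x [-0.004   0.0009 -1.    ] z [ 0.991   0.1337 -0.0039] t 4.0333 gap 1.004722861541369
shift [ 0.0801 -0.0227 -0.0034]
shift [ 0.1341 -0.0228 -0.0032]
world turn 0.001983148305650273 tool-x turn -0.001983148305650273
```

Emit:
step_arm([
  [0.02, -0.023, -0.003, 0],
  [0.05, -0.023, -0.003, 0],
  [0.08, -0.023, -0.003, 0],
  [0.1, -0.023, -0.003, 0],
  [0.12, -0.023, -0.003, 0],
  [0.134, -0.023, -0.003, 0],
  [0.134, -0.023, -0.003, 0],
])

```text
t: 4.62
tcp_pos: [0.513, -0.1406, 0.0631]
tool_rot: [-0.046, 0.709, 0.049, 0.702]
force: [-0.9, -0.1, -0.7]
finger_gap: 0.999
```

Run:
```python
from h import *
snap('scene','s2',(200,120,340,260),5)
go([[.515,-.1405,.066]],VY)
```

```text
tcp [ 0.5139 -0.1409  0.0646] x [-0.0077  0.0025 -1.    ] z [ 0.9911  0.133  -0.0073] t 4.6667 gap 1.002684390417122
shift [-0.0014  0.0003  0.0011]
world turn 0.0027102535986540666 tool-x turn -0.0027102535986540666
```

View pics/s2.png

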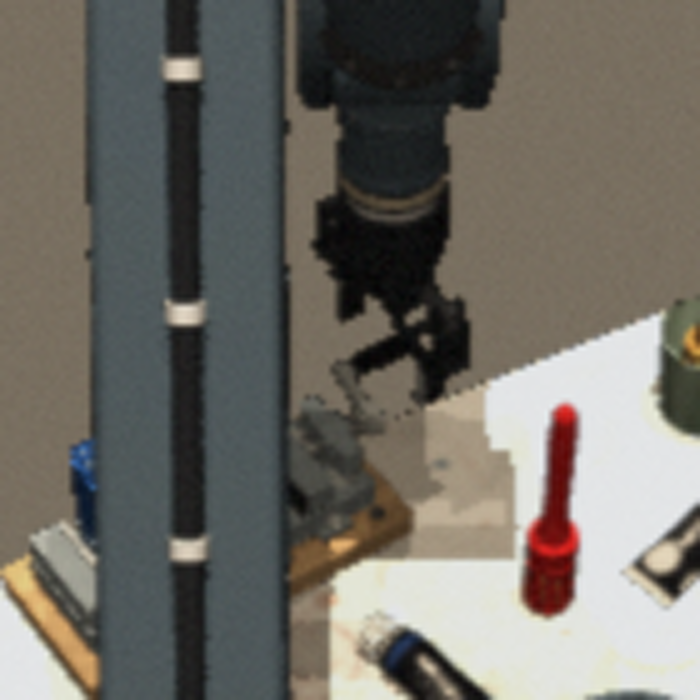

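Handle sits between the fingers (crop ~(400,350)). Close.

Emit:
step_arm([
  [-0.001, 0, 0, 0],
  [-0.001, 0, 0, 0],
  [-0.001, 0, 0, 0],
  [-0.001, 0, 0, 0],
  [-0.001, 0, 0, 0],
  [-0.001, 0, 0, 0],
  [-0.001, 0, 0, 0],
  [-0.001, 0, 0, 0],
], jaw=0.0, grip_force=40)

```text
t: 5.33
tcp_pos: [0.5153, -0.141, 0.0663]
tool_rot: [-0.046, 0.707, 0.048, 0.704]
force: [3.7, 1.9, 3.6]
finger_gap: 0.191
```

Run:
```python
from h import *
go([[.515,-.1405,.066]],VY)
print(telemetry.sense()['force'])
```

```text
tcp [ 0.5153 -0.141   0.0663] x [-0.0046  0.0018 -1.    ] z [ 0.9912  0.1324 -0.0043] t 5.3333 gap 0.19109516072433225
shift [ 0.0003  0.0006 -0.0002]
world turn 0.003388472468177639 tool-x turn -0.003388472468177639
[3.6595 1.918  3.5613]
```

```bash
cat >> h.py <<'E'
def arc(cx,cz,y0,a_list,yref_a,r=.035):
    """cx,cz TCP circle centre in vise frame; y0 vise y at yref_a"""
    s=telemetry.sense(); M=R.from_quat(s['tool_rot']).as_matrix()
    P=np.array([[cx+r*np.sin(a),y0+.006*(a-yref_a)/2/np.pi,cz+r*np.cos(a)] for a in a_list])
    W=vise(P); print('t',s['t'],'F',s['force'],'gap',s['finger_gap'])
    print(np.round((W-s['tcp_pos'])@M,4).tolist())
def tv(p):
    c,s=np.cos(VY),np.sin(VY);d=np.array(p)[:2]-VO
    return np.array([c*d[0]+s*d[1],-s*d[0]+c*d[1],p[2]])
E
python3 - <<'E'
from h import *
v=tv(telemetry.sense()['tcp_pos']);print(v)
a0=.95;cx=v[0]-.035*np.sin(a0);cz=v[2]-.035*np.cos(a0);print(cx,cz)
arc(cx,cz,v[1],a0+.15*np.arange(1,9),a0)
E
```

```text
[ 0.0288 -0.1897  0.0663]
0.0003569559329329522 0.04594667794946202
t 5.3333 F [3.6595 1.918  3.5613] gap 0.19109516072433225
[[0.0045, 0.0001, 0.0027], [0.0093, 0.0003, 0.0048], [0.0144, 0.0004, 0.0061], [0.0196, 0.0005, 0.0066], [0.0248, 0.0007, 0.0063], [0.03, 0.0008, 0.0053], [0.0349, 0.0009, 0.0035], [0.0395, 0.0011, 0.001]]
```

Emit:
step_arm([
  [0.0045, 0, 0.0027, 0],
  [0.0093, 0, 0.0048, 0],
  [0.0144, 0, 0.006, 0],
  [0.0196, 0.0005, 0.0066, 0],
  [0.0248, 0.0005, 0.0063, 0],
  [0.03, 0.001, 0.0053, 0],
  [0.035, 0.001, 0.0035, 0],
  [0.0395, 0.001, 0.001, 0],
])

```text
t: 6.0
tcp_pos: [0.5099, -0.1397, 0.026]
tool_rot: [-0.047, 0.712, 0.05, 0.699]
force: [-15.3, -7.8, 18.6]
finger_gap: 0.196
```

```bash
cat > a.py <<'E'
from h import *
import sys
a1=float(sys.argv[1]);st=float(sys.argv[2])
cx,cz,y0=.0003,.046,-.1897
v=tv(telemetry.sense()['tcp_pos']);a=np.arctan2(v[0]-cx,v[2]-cz);print('v',v,'r',np.hypot(v[0]-cx,v[2]-cz),'meas a mod',a%(2*np.pi))
n=round((a1-a)/2/np.pi); print('a',a+2*np.pi*n)
arc(cx,cz,y0,a1+st*np.arange(1,9),.95)
E
python3 a.py 2.15 .3
```

```text
v [ 0.0237 -0.1877  0.026 ] r 0.030804026846794508 meas a mod 2.279446132109895
a 2.279446132109895
t 6.0 F [-15.2944  -7.8407  18.6274] gap 0.1964392227345433
[[0.0069, -0.0007, -0.0009], [0.0125, -0.0004, -0.0098], [0.0151, -0.0001, -0.0199], [0.0147, 0.0002, -0.0304], [0.0112, 0.0005, -0.0402], [0.005, 0.0008, -0.0486], [-0.0035, 0.0012, -0.0548], [-0.0134, 0.0015, -0.0582]]
```

```bash
sed -i 's/^cx,cz,y0=.*/cx,cz,y0=-.0015,.049,-.1897/' a.py; python3 a.py 2.3 .2
```

```text
v [ 0.0237 -0.1877  0.026 ] r 0.03414101671482956 meas a mod 2.3118546838161254
a 2.3118546838161254
t 6.0 F [-15.2944  -7.8407  18.6274] gap 0.1964392227345433
[[0.0051, -0.0006, -0.0042], [0.0088, -0.0004, -0.0101], [0.0112, -0.0002, -0.0166], [0.0123, -0.0001, -0.0235], [0.012, 0.0001, -0.0305], [0.0104, 0.0004, -0.0373], [0.0074, 0.0006, -0.0436], [0.0032, 0.0008, -0.0492]]
```

Emit:
step_arm([
  [0.005, 0, -0.004, 0],
  [0.009, 0, -0.01, 0],
  [0.011, 0, -0.0165, 0],
  [0.0123, 0, -0.0235, 0],
  [0.012, 0, -0.0305, 0],
  [0.0104, 0.0005, -0.0373, 0],
  [0.0074, 0.0005, -0.0436, 0],
  [0.0032, 0.001, -0.0492, 0],
])

```text
t: 6.67
tcp_pos: [0.4624, -0.1447, 0.0235]
tool_rot: [-0.046, 0.71, 0.049, 0.701]
force: [4.2, 5.1, 0.4]
finger_gap: 0.192
```

```bash
python3 a.py 3.9 .2
```

```text
v [-0.0241 -0.1862  0.0235] r 0.034100086312195146 meas a mod 3.867155366170527
a 3.867155366170527
t 6.6667 F [4.1816 5.1106 0.3706] gap 0.19201511911561125
[[-0.0053, -0.0005, -0.0061], [-0.0114, -0.0002, -0.0096], [-0.018, -0.0, -0.0118], [-0.0249, 0.0002, -0.0127], [-0.0319, 0.0004, -0.0122], [-0.0386, 0.0007, -0.0103], [-0.0448, 0.0009, -0.0071], [-0.0503, 0.0011, -0.0028]]
```

Emit:
step_arm([
  [-0.0053, 0, -0.006, 0],
  [-0.0114, 0, -0.0096, 0],
  [-0.018, 0, -0.0118, 0],
  [-0.0249, 0, -0.0127, 0],
  [-0.0319, 0.0004, -0.0122, 0],
  [-0.0386, 0.0007, -0.0103, 0],
  [-0.0448, 0.0009, -0.0071, 0],
  [-0.0503, 0.0011, -0.0028, 0],
])

```text
t: 7.33
tcp_pos: [0.4578, -0.1437, 0.0743]
tool_rot: [-0.046, 0.712, 0.051, 0.699]
force: [-6.7, -0.1, -0.2]
finger_gap: 0.193
```

```bash
python3 a.py 5.45 .25
```

```text
v [-0.0285 -0.1845  0.0743] r 0.03698915308800962 meas a mod 5.46484134439744
a 5.46484134439744
t 7.3333 F [-6.6614 -0.0822 -0.2085] gap 0.19313190589488466
[[-0.0041, -0.0006, 0.0077], [-0.0081, -0.0003, 0.0154], [-0.0101, -0.0001, 0.0239], [-0.0099, 0.0002, 0.0326], [-0.0075, 0.0004, 0.041], [-0.0031, 0.0006, 0.0486], [0.0029, 0.0008, 0.0548], [0.0104, 0.0009, 0.0594]]
```

```bash
sed -i 's/^cx,cz,y0=.*/cx,cz,y0=.0,.050,-.1893/' a.py; python3 a.py 5.44 .3
```

```text
v [-0.0285 -0.1845  0.0743] r 0.03744190549950742 meas a mod 5.417947227141991
a 5.417947227141991
t 7.3333 F [-6.6614 -0.0822 -0.2085] gap 0.19313190589488466
[[-0.0059, -0.0002, 0.0103], [-0.0101, 0.0002, 0.0199], [-0.0112, 0.0005, 0.0303], [-0.0093, 0.0007, 0.0406], [-0.0044, 0.001, 0.0498], [0.003, 0.0012, 0.0572], [0.0123, 0.0014, 0.062], [0.0226, 0.0016, 0.0639]]
```

Emit:
step_arm([
  [-0.006, 0, 0.0103, 0],
  [-0.01, 0, 0.02, 0],
  [-0.0112, 0.0005, 0.0303, 0],
  [-0.0093, 0.0007, 0.0406, 0],
  [-0.0044, 0.001, 0.05, 0],
  [0.003, 0.0012, 0.0572, 0],
  [0.0123, 0.0014, 0.062, 0],
  [0.0226, 0.0016, 0.064, 0],
])

```text
t: 8.0
tcp_pos: [0.5186, -0.1336, 0.0496]
tool_rot: [-0.047, 0.714, 0.052, 0.696]
force: [-10.9, -5.2, 3.3]
finger_gap: 0.196
```

```bash
python3 a.py 7.84 .3
```

```text
v [ 0.0331 -0.1827  0.0496] r 0.03314123315441584 meas a mod 1.582979808886389
a 7.866165116065975
t 8.0 F [-10.9267  -5.1731   3.3443] gap 0.1961352514945901
[[0.0095, 0.0002, 0.0007], [0.0191, 0.0004, -0.0035], [0.027, 0.0007, -0.0103], [0.0325, 0.001, -0.0192], [0.0352, 0.0013, -0.0293], [0.0348, 0.0016, -0.0397], [0.0313, 0.0019, -0.0496], [0.0251, 0.0023, -0.058]]
```

Emit:
step_arm([
  [0.0095, 0.0002, 0, 0],
  [0.019, 0.0004, -0.0045, 0],
  [0.027, 0.0007, -0.011, 0],
  [0.0325, 0.001, -0.02, 0],
  [0.035, 0.0013, -0.03, 0],
  [0.0348, 0.0016, -0.0405, 0],
  [0.0313, 0.0019, -0.05, 0],
  [0.025, 0.0023, -0.058, 0],
])

```text
t: 8.67
tcp_pos: [0.4604, -0.1389, 0.0252]
tool_rot: [-0.047, 0.715, 0.052, 0.696]
force: [-1.0, 1.4, -6.4]
finger_gap: 0.197
```

```bash
python3 a.py 10.24 .3
```

```text
v [-0.0253 -0.1801  0.0252] r 0.03543188473281721 meas a mod 3.937552081185069
a 10.220737388364656
t 8.6667 F [-1.0476  1.3684 -6.4403] gap 0.19706703155149038
[[-0.0092, 0.0001, -0.0064], [-0.0191, 0.0005, -0.0098], [-0.0296, 0.0009, -0.0101], [-0.0397, 0.0012, -0.0073], [-0.0485, 0.0016, -0.0017], [-0.0552, 0.0019, 0.0063], [-0.0593, 0.0022, 0.016], [-0.0604, 0.0024, 0.0264]]
```

Emit:
step_arm([
  [-0.0092, 0.0001, -0.0064, 0],
  [-0.019, 0.0005, -0.0098, 0],
  [-0.0296, 0.0009, -0.01, 0],
  [-0.0397, 0.0012, -0.0073, 0],
  [-0.0485, 0.0016, -0.0017, 0],
  [-0.0552, 0.0019, 0.0063, 0],
  [-0.0593, 0.0022, 0.016, 0],
  [-0.0604, 0.0024, 0.0264, 0],
])

```text
t: 9.33
tcp_pos: [0.4877, -0.1329, 0.0862]
tool_rot: [-0.046, 0.715, 0.052, 0.696]
force: [-3.6, 1.7, -7.6]
finger_gap: 0.197
```

```bash
python3 a.py 12.64 .3; python3 -c "
from h import *
go([.5,0,.1],VY)"
```

```text
v [ 0.0026 -0.1779  0.0862] r 0.0363237749849652 meas a mod 0.07065204982877195
a 12.637022664187944
t 9.3333 F [-3.5817  1.6756 -7.5624] gap 0.19659603620986343
[[0.0034, 0.0, 0.0103], [0.0084, 0.0002, 0.0195], [0.0159, 0.0004, 0.0268], [0.0252, 0.0006, 0.0316], [0.0355, 0.0008, 0.0334], [0.0459, 0.001, 0.032], [0.0554, 0.0012, 0.0277], [0.0632, 0.0014, 0.0208]]
tcp [ 0.4877 -0.1329  0.0862] x [-0.0269  0.0058 -0.9996] z [ 0.99    0.1385 -0.0259] t 9.3333 gap 0.19659603620986343
shift [-0.0133  0.1301  0.0302]
world turn -0.0028565711325265752 tool-x turn 0.0028565711325265752
```

Emit:
step_arm([
  [0.0034, 0.0, 0.01, 0],
  [0.0084, 0.0002, 0.019, 0],
  [0.016, 0.0004, 0.026, 0],
  [0.0252, 0.0006, 0.0305, 0],
  [0.0355, 0.0008, 0.032, 0],
  [0.0459, 0.001, 0.03, 0],
  [0.0554, 0.0012, 0.0257, 0],
  [0.0632, 0.0014, 0.0188, 0],
])

```text
t: 10.0
tcp_pos: [0.5039, -0.1285, 0.0225]
tool_rot: [-0.047, 0.715, 0.052, 0.695]
force: [-8.8, 1.2, 15.4]
finger_gap: 0.194
```

```bash
sed -i 's/^cx,cz,y0=.*/cx,cz,y0=-.001,.050,-.1893/' a.py; python3 a.py 15.0 .3; python3 -c "
from h import *
go([.5,0,.1],VY)"
```

```text
v [ 0.0192 -0.1757  0.0225] r 0.03412384953645151 meas a mod 2.506824448976088
a 15.07319506333526
t 10.0 F [-8.7584  1.2211 15.449 ] gap 0.19352144740881594
[[0.0048, 0.0001, -0.0062], [0.0078, 0.0004, -0.0162], [0.0076, 0.0007, -0.0267], [0.0044, 0.0011, -0.0367], [-0.0016, 0.0015, -0.0452], [-0.0099, 0.0019, -0.0516], [-0.0197, 0.0023, -0.0552], [-0.0301, 0.0027, -0.0558]]
tcp [ 0.5039 -0.1285  0.0225] x [-0.0293  0.006  -0.9996] z [ 0.9898  0.1398 -0.0282] t 10.0 gap 0.19352144740881594
shift [-0.0766  0.1286  0.0119]
world turn -0.004157348411014672 tool-x turn 0.004157348411014672
```

Emit:
step_arm([
  [0.004, 0.0, -0.0065, 0],
  [0.007, 0.0004, -0.0165, 0],
  [0.007, 0.0007, -0.027, 0],
  [0.0044, 0.001, -0.037, 0],
  [-0.0016, 0.0015, -0.0455, 0],
  [-0.0099, 0.0019, -0.0516, 0],
  [-0.0197, 0.0023, -0.0552, 0],
  [-0.03, 0.0027, -0.0558, 0],
])

```text
t: 10.67
tcp_pos: [0.4477, -0.1335, 0.0544]
tool_rot: [-0.046, 0.717, 0.053, 0.694]
force: [-2.7, 2.5, -4.6]
finger_gap: 0.194
```

```bash
python3 a.py 17.4 .1; python3 -c "
from h import *
go([.5,0,.1],VY)"
```

```text
v [-0.0371 -0.1731  0.0544] r 0.036376152402484624 meas a mod 4.834809026070525
a 17.4011796404297
t 10.6667 F [-2.6678  2.5333 -4.6488] gap 0.19422471436152944
[[-0.0033, -0.0004, 0.0019], [-0.0067, -0.0003, 0.0027], [-0.01, -0.0002, 0.0039], [-0.0132, -0.0, 0.0053], [-0.0162, 0.0001, 0.0071], [-0.019, 0.0002, 0.0092], [-0.0215, 0.0003, 0.0116], [-0.0239, 0.0004, 0.0142]]
tcp [ 0.4477 -0.1335  0.0544] x [-0.0326  0.0072 -0.9994] z [ 0.9896  0.1401 -0.0313] t 10.6667 gap 0.19422471436152944
shift [-0.0463  0.1254  0.069 ]
world turn -0.004468419721035843 tool-x turn 0.004468419721035843
```

Emit:
step_arm([
  [-0.003, 0, -0.002, 0],
  [-0.006, 0, -0.005, 0],
  [-0.006, 0, -0.008, 0],
  [-0.006, 0, -0.01, 0],
  [-0.006, 0, -0.01, 0],
])

```text
t: 11.08
tcp_pos: [0.4481, -0.1336, 0.0624]
tool_rot: [-0.044, 0.709, 0.049, 0.702]
force: [23.4, 26.9, -8.7]
finger_gap: 0.191
```

```bash
python3 a.py 17.5 .1; python3 -c "
from h import *
go([.5,0,.1],VY)"
```

```text
v [-0.0368 -0.1732  0.0624] r 0.037841753014458336 meas a mod 5.044878941812976
a 17.611249556172147
t 11.0833 F [23.3846 26.8537 -8.7173] gap 0.19131939609880547
[[0.0013, -0.0002, 0.0026], [-0.002, -0.0001, 0.0038], [-0.0051, 0.0001, 0.0054], [-0.0081, 0.0002, 0.0072], [-0.0109, 0.0003, 0.0094], [-0.0134, 0.0004, 0.0118], [-0.0157, 0.0006, 0.0144], [-0.0177, 0.0007, 0.0173]]
tcp [ 0.4481 -0.1336  0.0624] x [-0.0112  0.0066 -0.9999] z [ 0.9914  0.1307 -0.0103] t 11.0833 gap 0.19131939609880547
shift [-0.0374  0.126   0.0686]
world turn 0.005011881898722592 tool-x turn -0.005011881898722592
```

Emit:
step_arm([
  [0, 0, 0, 0],
  [0, 0, 0, 0],
  [0, 0, 0, 0],
  [0, 0, 0, 0],
  [0, 0, 0, 0],
  [0, 0, 0, 0],
], jaw=0.085)

```text
t: 11.58
tcp_pos: [0.448, -0.1342, 0.0626]
tool_rot: [-0.044, 0.709, 0.049, 0.702]
force: [0.1, 0.6, 0.5]
finger_gap: 0.996
```

```bash
python3 -c "
from h import *
go([.5,0,.1],VY)"
```

```text
tcp [ 0.448  -0.1342  0.0626] x [-0.011   0.0062 -0.9999] z [ 0.9914  0.1301 -0.0101] t 11.5833 gap 0.9957723485011782
shift [-0.0372  0.1265  0.0687]
world turn 0.005615696439828177 tool-x turn -0.005615696439828177
```

Emit:
step_arm([
  [-0.04, 0, 0, 0],
  [-0.08, 0, 0, 0],
  [-0.12, 0, 0, 0],
  [-0.16, 0, 0, 0],
  [-0.2, 0, 0, 0],
  [-0.2, 0, 0, 0],
])

```text
t: 12.08
tcp_pos: [0.4541, -0.138, 0.2699]
tool_rot: [-0.047, 0.705, 0.045, 0.707]
force: [1.2, 0.3, -0.6]
finger_gap: 0.992
```

```bash
python3 -c "
from h import *
snap('top','t2',(180,140,340,240),5)
snap('scene','s2b',(180,140,340,260),5)
go([.5,0,.1],VY)"
```

```text
tcp [ 0.4507 -0.1361  0.2643] x [-0.007   0.0036 -1.    ] z [ 0.9915  0.1296 -0.0065] t 12.1833 gap 0.9970480492614643
shift [0.1644 0.1278 0.0676]
world turn 0.0061924948483238484 tool-x turn -0.0061924948483238484
```

View pics/t2.png

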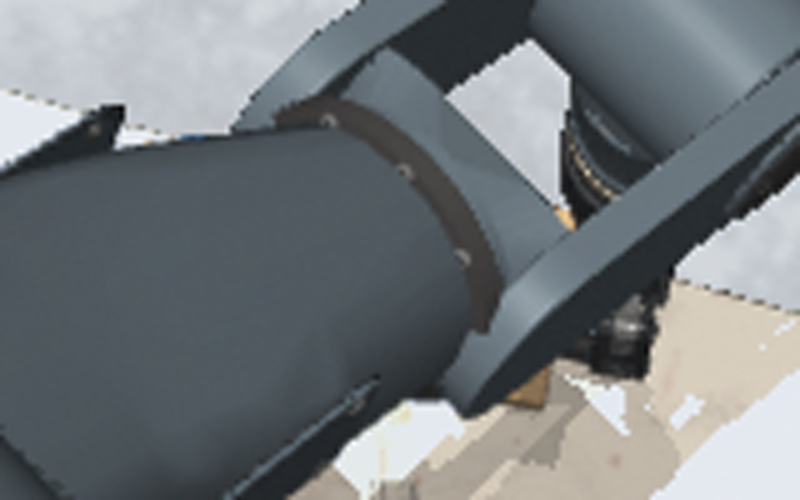

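View pics/s2b.png

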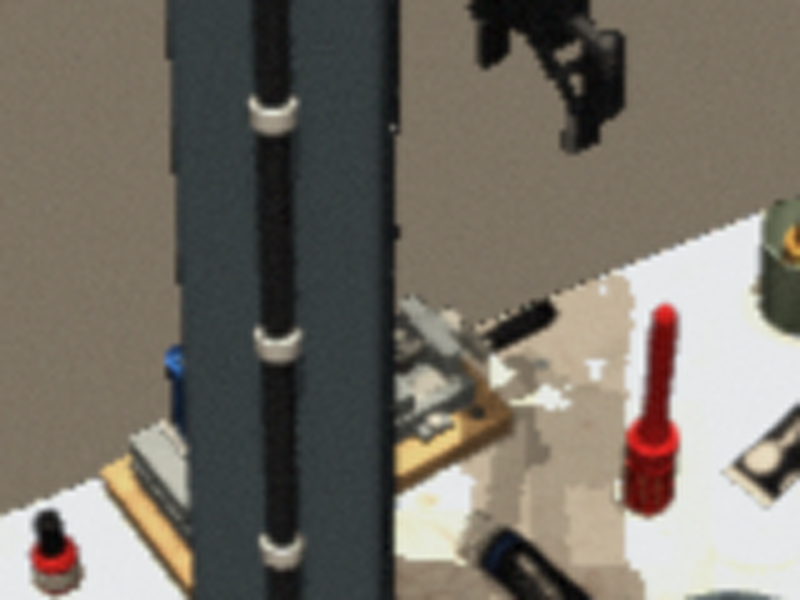

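```bash
python3 -c "
from h import *
print(ray('top',[[85,131],[340,197],[450,235],[260,238],[260,275],[300,255],[317,271],[357,272],[385,235],[373,247]],0))
w=vise([[.001,.003,.09]])[0];print(w)
go([[.45,-.03,.27],[w[0],w[1],.24],w],VY)"
```

```text
[[ 0.5188  0.5571  0.    ]
 [ 0.5369 -0.2362  0.    ]
 [ 0.517  -0.5686  0.    ]
 [ 0.3545 -0.0462  0.    ]
 [ 0.2532 -0.0768  0.    ]
 [ 0.3397 -0.17    0.    ]
 [ 0.3095 -0.2285  0.    ]
 [ 0.3387 -0.3379  0.    ]
 [ 0.4643 -0.3891  0.    ]
 [ 0.4207 -0.3643  0.    ]]
[0.4616 0.0461 0.09  ]
tcp [ 0.4507 -0.1361  0.2643] x [-0.007   0.0036 -1.    ] z [ 0.9915  0.1296 -0.0065] t 12.1833 gap 0.9970480492614643
shift [-0.0054  0.1053  0.013 ]
shift [0.0248 0.1792 0.0346]
shift [0.1748 0.1785 0.0355]
world turn 0.0061924948483238484 tool-x turn -0.0061924948483238484
```

Emit:
step_arm([
  [0, 0.04, 0.005, -0.006],
  [0, 0.08, 0.01, -0.006],
  [0, 0.12, 0.02, -0.006],
  [0.01, 0.16, 0.03, -0.006],
  [0.03, 0.1785, 0.035, -0.006],
  [0.05, 0.1785, 0.035, -0.006],
  [0.065, 0.1785, 0.035, -0.006],
  [0.065, 0.1785, 0.035, -0.006],
])

```text
t: 12.85
tcp_pos: [0.4578, 0.0466, 0.1955]
tool_rot: [-0.046, 0.712, 0.051, 0.699]
force: [0.9, -0.1, -0.6]
finger_gap: 0.996
```

```bash
python3 -c "
from h import *
snap('top','t3',(180,120,300,220),6)
w=vise([[.001,.003,.09]])[0]
go([w],VY)"
```

```text
tcp [0.4591 0.0461 0.197 ] x [-0.0152  0.0047 -0.9999] z [ 0.9906  0.1357 -0.0144] t 12.9 gap 0.9961244023462361
shift [ 0.107 -0.001  0.004]
world turn -3.7239859749460535e-05 tool-x turn 3.7239859749460535e-05
```

View pics/t3.png

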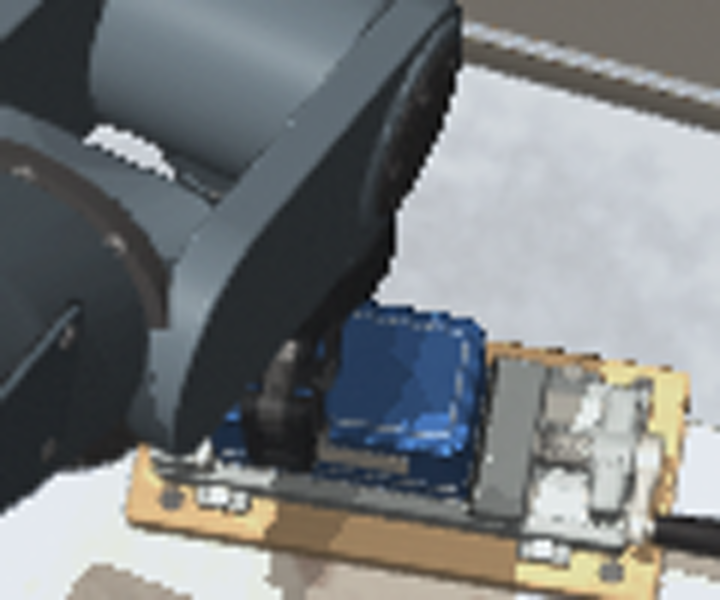

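Emit:
step_arm([
  [0.03, 0, 0.001, 0],
  [0.055, -0.001, 0.002, 0],
  [0.08, -0.001, 0.003, 0],
  [0.1, -0.001, 0.004, 0],
  [0.107, -0.001, 0.004, 0],
  [0.107, -0.001, 0.004, 0],
])

```text
t: 13.4
tcp_pos: [0.4606, 0.0457, 0.0888]
tool_rot: [-0.045, 0.712, 0.05, 0.699]
force: [0.1, 0.1, 0.4]
finger_gap: 0.999
```

Emit:
step_arm([
  [0, 0, 0, 0],
  [0, 0, 0, 0],
  [0, 0, 0, 0],
  [0, 0, 0, 0],
  [0, 0, 0, 0],
  [0, 0, 0, 0],
], jaw=0.0, grip_force=60)

```text
t: 13.9
tcp_pos: [0.4617, 0.0454, 0.09]
tool_rot: [-0.046, 0.711, 0.05, 0.7]
force: [-0.2, -1.0, 6.3]
finger_gap: 0.718
```

```bash
python3 -c "
from h import *
go([0.46,.046,.1],VY);print(tv(telemetry.sense()['tcp_pos']))"
```

```text
tcp [0.4617 0.0454 0.09  ] x [-0.0158  0.0045 -0.9999] z [ 0.9908  0.1347 -0.015 ] t 13.9 gap 0.7176812907562833
shift [-0.0099  0.0009 -0.0018]
world turn 0.0010509338481512476 tool-x turn -0.0010509338481512476
[0.001  0.0023 0.09  ]
```

Emit:
step_arm([
  [-0.004, 0, 0, 0],
  [-0.009, 0, 0, 0],
  [-0.014, 0, 0, 0],
  [-0.019, 0, 0, 0],
  [-0.024, 0, 0, 0],
  [-0.03, 0, -0.0005, 0],
  [-0.036, 0, -0.0005, 0],
  [-0.042, 0, -0.0006, 0],
])

```text
t: 14.57
tcp_pos: [0.4621, 0.0451, 0.1335]
tool_rot: [-0.046, 0.71, 0.05, 0.701]
force: [0.1, 0.3, -0.7]
finger_gap: 0.718
```

```bash
python3 -c "
from h import *
snap('top','t4',(180,120,300,220),6)
snap('scene','s4',(180,120,300,280),4)
go([0.46,.046,.2],VY);print(tv(telemetry.sense()['tcp_pos']),telemetry.sense()['force'])"
```

```text
tcp [0.4629 0.045  0.1339] x [-0.0119  0.004  -0.9999] z [ 0.9908  0.1347 -0.0113] t 14.6667 gap 0.7200566341919982
shift [-0.0661  0.0017 -0.0035]
world turn 0.0009660389196426422 tool-x turn -0.0009660389196426422
[0.0022 0.0017 0.1339] [-0.722   0.6133 -0.628 ]
```

View pics/t4.png

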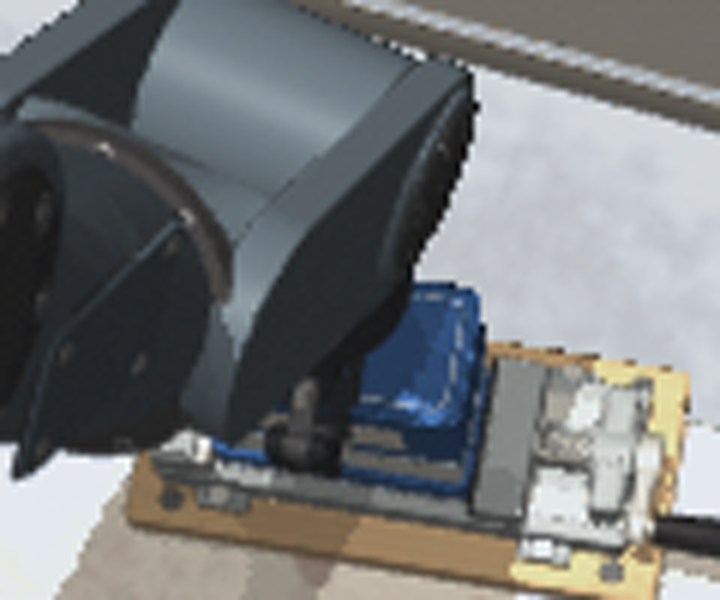

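Emit:
step_arm([
  [-0.04, 0, 0, 0],
  [-0.075, 0, 0, 0],
  [-0.1, -0.02, 0, 0.05],
  [-0.11, -0.05, 0, 0.15],
  [-0.11, -0.09, 0, 0.27],
  [-0.11, -0.13, 0, 0.39],
  [-0.11, -0.17, 0, 0.51],
  [-0.11, -0.2, 0, 0.63],
])

```text
t: 15.33
tcp_pos: [0.4915, -0.1567, 0.2436]
tool_rot: [0.175, 0.689, -0.176, 0.681]
force: [0.8, -0.2, -0.4]
finger_gap: 0.721
```

```bash
python3 -c "
from h import *
go([[0.45,-.235,.2],[0.45,-.235,.06],[0.45,-.235,.018]],VY-np.pi/2)"
```

```text
tcp [ 0.4915 -0.1567  0.2436] x [-0.0103  0.0022 -0.9999] z [ 0.8766 -0.4811 -0.01  ] t 15.3333 gap 0.721476017225418
shift [ 0.0438 -0.0885  0.0018]
shift [ 0.1838 -0.088   0.0032]
shift [ 0.2258 -0.0879  0.0036]
world turn -0.93276385890409 tool-x turn 0.93276385890409
```

Emit:
step_arm([
  [0.0, -0.03, 0, 0.12],
  [0.0, -0.06, 0, 0.24],
  [0.01, -0.088, 0.002, 0.36],
  [0.02, -0.088, 0.002, 0.48],
  [0.03, -0.088, 0.002, 0.6],
  [0.04, -0.088, 0.002, 0.72],
  [0.06, -0.088, 0.002, 0.84],
  [0.08, -0.088, 0.002, 0.93],
])

```text
t: 16.0
tcp_pos: [0.4503, -0.2352, 0.1641]
tool_rot: [0.464, 0.535, -0.467, 0.53]
force: [-0.6, 0.3, -1.8]
finger_gap: 0.722
```

```bash
python3 -c "
from h import *
snap('top','t5')
snap('scene','s5')
go([[0.45,-.235,.06],[0.45,-.235,.018]],VY-np.pi/2)"
```

```text
tcp [ 0.448  -0.2331  0.1616] x [-0.0156  0.0065 -0.9999] z [ 0.1384 -0.9903 -0.0086] t 16.1 gap 0.7214337005833547
shift [0.1016 0.0032 0.003 ]
shift [0.1436 0.0038 0.0034]
world turn -0.002705927006942499 tool-x turn 0.002705927006942499
```

View pics/t5.png

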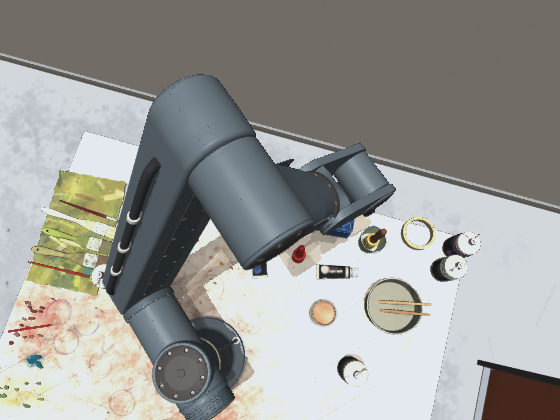

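View pics/s5.png

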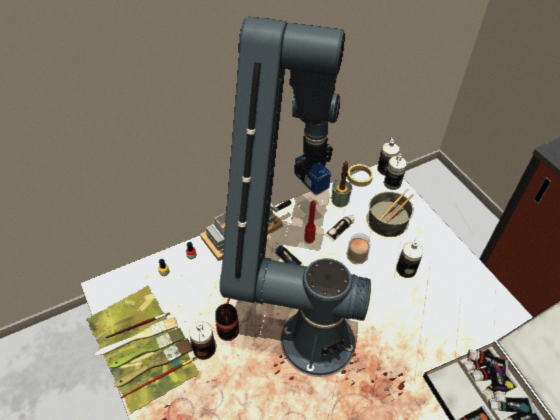

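Emit:
step_arm([
  [0.04, 0.002, 0.002, 0],
  [0.075, 0.003, 0.003, 0],
  [0.105, 0.003, 0.003, 0],
  [0.125, 0.003, 0.003, 0],
  [0.136, 0.003, 0.003, 0],
  [0.141, 0.003, 0.003, 0],
  [0.144, 0.003, 0.003, 0],
  [0.145, 0.003, 0.003, 0],
])

```text
t: 16.77
tcp_pos: [0.4499, -0.2354, 0.0174]
tool_rot: [0.462, 0.539, -0.466, 0.529]
force: [0.2, -0.7, -0.9]
finger_gap: 0.715
```

Emit:
step_arm([
  [0, 0, 0, 0],
])

```text
t: 16.85
tcp_pos: [0.4506, -0.2358, 0.0184]
tool_rot: [0.462, 0.538, -0.466, 0.53]
force: [-0.6, -0.3, -1.2]
finger_gap: 0.716
```

```bash
python3 -c "
from h import *
snap('scene','s6',(250,120,400,260),5)
go([[0.45,-.235,.015]],VY-np.pi/2)"
```

```text
tcp [ 0.4509 -0.2361  0.0187] x [-0.0118  0.0033 -0.9999] z [ 0.1397 -0.9902 -0.0049] t 16.9 gap 0.7203569439182799
shift [ 0.0037 -0.0007 -0.0012]
world turn -0.00403045014788983 tool-x turn 0.00403045014788983
```

View pics/s6.png

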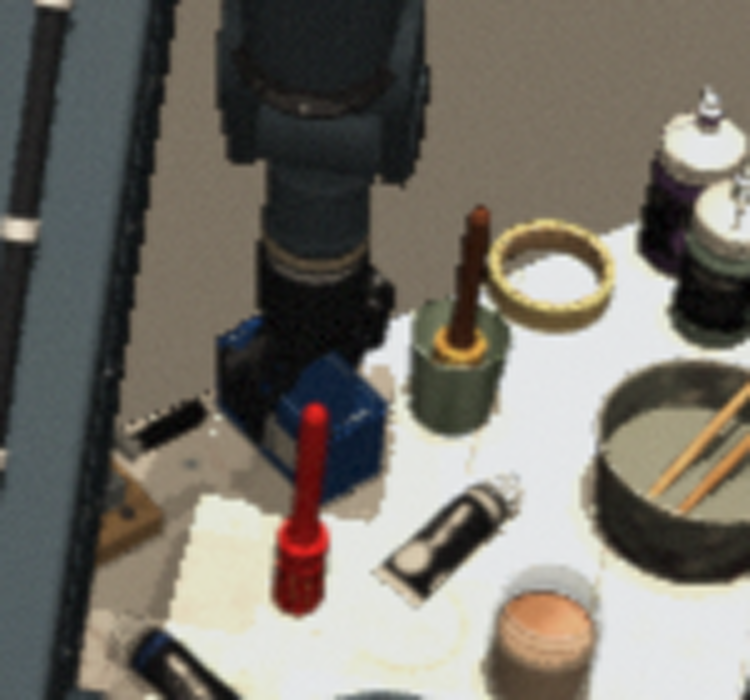

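Lid is just above the table at crop (300,430). Touch down and open partly.

Emit:
step_arm([
  [0.002, 0, 0, 0],
  [0.003, 0, 0, 0],
  [0.004, 0, 0, 0],
  [0.005, 0, 0, 0],
  [0.005, 0, 0, 0],
])

```text
t: 17.32
tcp_pos: [0.4514, -0.2369, 0.0161]
tool_rot: [0.462, 0.537, -0.466, 0.531]
force: [-3.6, -1.1, 15.6]
finger_gap: 0.72
```

Emit:
step_arm([
  [-0.001, 0, 0, 0],
  [-0.001, 0, 0, 0],
  [-0.001, 0, 0, 0],
  [-0.001, 0, 0, 0],
], jaw=0.072)

```text
t: 17.65
tcp_pos: [0.4514, -0.2369, 0.0171]
tool_rot: [0.462, 0.537, -0.466, 0.531]
force: [0.4, -0.4, -0.1]
finger_gap: 0.841
```

Emit:
step_arm([
  [-0.03, 0, 0, 0],
  [-0.07, 0, 0, 0],
  [-0.11, 0, 0, 0],
  [-0.15, 0, 0, 0],
  [-0.19, 0, 0, 0],
  [-0.23, 0, 0, 0],
])

```text
t: 18.15
tcp_pos: [0.4531, -0.2366, 0.2486]
tool_rot: [0.462, 0.537, -0.466, 0.531]
force: [1.2, -0.6, 0.2]
finger_gap: 0.84
```

```bash
python3 -c "
from h import *
snap('scene','s7',(250,120,400,260),5)
snap('top','t7',(200,120,440,300),3.3)
go([[0.418,-.347,.30]],VY-np.pi/2)"
```

```text
tcp [ 0.4571 -0.2398  0.2534] x [ 0.0018 -0.0081 -1.    ] z [ 0.1403 -0.9901  0.0083] t 18.25 gap 0.844703436104191
shift [-0.0458 -0.0537  0.1011]
world turn -0.004653508643570614 tool-x turn 0.004653508643570614
```

View pics/s7.png

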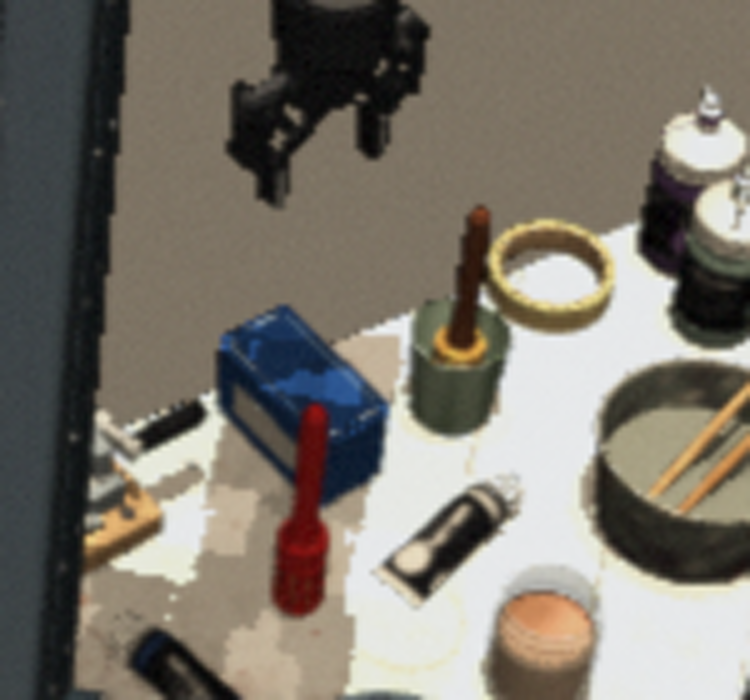

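View pics/t7.png

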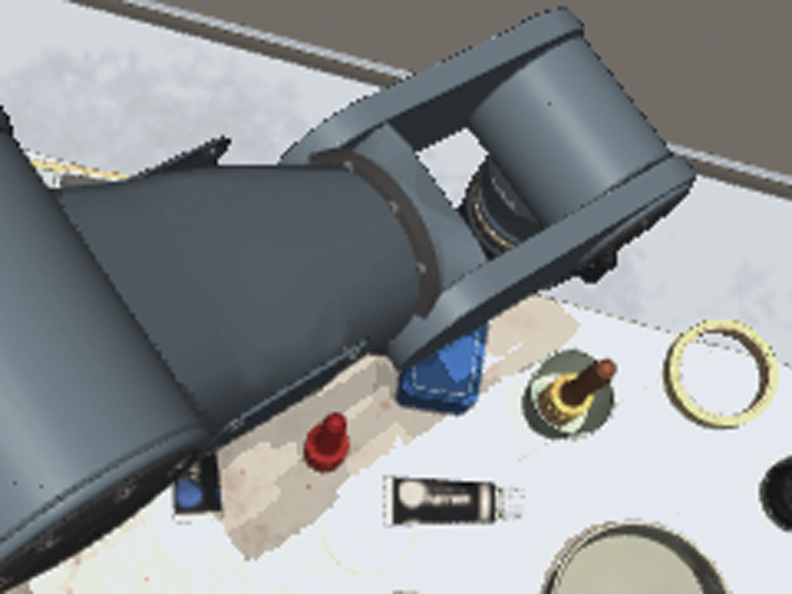

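```bash
python3 -c "
from h import *
print(ray('scene',[[346,162.4]],.199),ray('scene',[[342.4,187.5]],.075))
print(ray('top',[[383.6,231.4]],.199),ray('top',[[372.7,239.7]],.075))
print('cup rim top',ray('top',[[200+569/3.3,120+394/3.3]],.081),'cup base scene',ray('scene',[[250+455/5,120+415/5]],0))
"
```

```text
[[ 0.421  -0.3482  0.199 ]] [[ 0.421  -0.3498  0.075 ]]
[[ 0.4273 -0.3476  0.199 ]] [[ 0.4255 -0.3465  0.075 ]]
cup rim top [[ 0.4248 -0.3447  0.081 ]] cup base scene [[ 0.414  -0.3489  0.    ]]
```

```bash
python3 -c "
from h import *
go([[0.424,-.348,.25],[0.424,-.348,.134]],VY-np.pi/2)"
```

```text
tcp [ 0.4571 -0.2398  0.2534] x [ 0.0018 -0.0081 -1.    ] z [ 0.1403 -0.9901  0.0083] t 18.25 gap 0.844703436104191
shift [ 0.0042 -0.048   0.1025]
shift [ 0.1202 -0.048   0.1015]
world turn -0.004653508643570614 tool-x turn 0.004653508643570614
```

Emit:
step_arm([
  [0.0, -0.02, 0.035, 0],
  [0.0, -0.035, 0.07, 0],
  [0.0, -0.048, 0.102, 0],
  [0.0, -0.048, 0.102, 0],
  [0.0, -0.048, 0.102, 0],
], jaw=0.07)

```text
t: 18.67
tcp_pos: [0.423, -0.3487, 0.2529]
tool_rot: [0.463, 0.532, -0.466, 0.535]
force: [-0.5, 0.3, -0.5]
finger_gap: 0.818
```

```bash
python3 -c "
from h import *
snap('scene','s8',(300,100,400,220),6)
snap('top','t8',(320,180,440,280),6)
go([[0.424,-.348,.25],[0.424,-.348,.134]],VY-np.pi/2)"
```

```text
tcp [ 0.4233 -0.3463  0.253 ] x [-0.     -0.0053 -1.    ] z [ 0.1401 -0.9901  0.0052] t 18.7667 gap 0.8184307170678861
shift [0.003  0.0004 0.0017]
shift [0.119  0.0005 0.0011]
world turn -0.004381052487583359 tool-x turn 0.004381052487583359
```

View pics/s8.png

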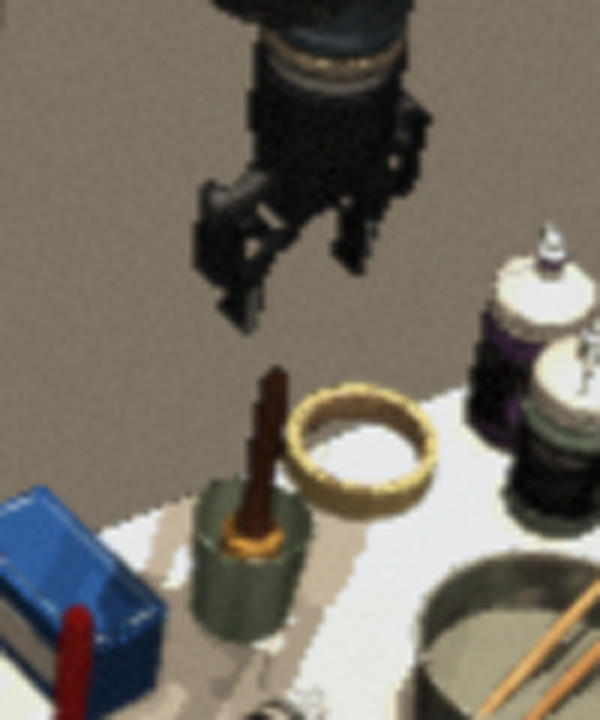

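View pics/t8.png

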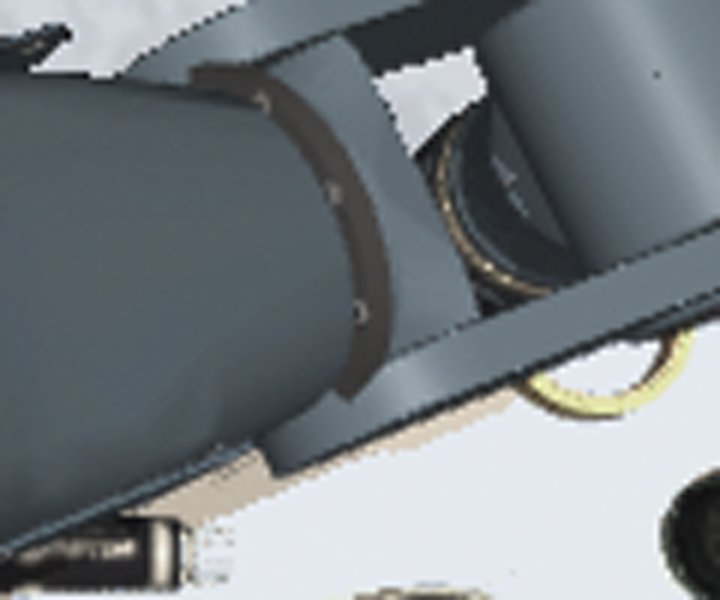

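Emit:
step_arm([
  [0.03, 0, 0.001, 0],
  [0.06, 0, 0.001, 0],
  [0.085, 0, 0.001, 0],
  [0.105, 0, 0.001, 0],
  [0.118, 0, 0.001, 0],
  [0.118, 0, 0.001, 0],
])

```text
t: 19.27
tcp_pos: [0.4222, -0.3443, 0.1318]
tool_rot: [0.462, 0.536, -0.464, 0.533]
force: [-0.0, 0.1, -0.0]
finger_gap: 0.822
```

Emit:
step_arm([
  [0, 0, 0, 0],
  [0, 0, 0, 0],
  [0, 0, 0, 0],
  [0, 0, 0, 0],
  [0, 0, 0, 0],
  [0, 0, 0, 0],
  [0, 0, 0, 0],
], jaw=0.0, grip_force=70)

```text
t: 19.85
tcp_pos: [0.4227, -0.3447, 0.1328]
tool_rot: [0.462, 0.535, -0.464, 0.533]
force: [-0.4, -0.2, 5.5]
finger_gap: 0.192
```

```bash
python3 -c "
from h import *
snap('scene','s9',(300,100,400,220),6)
w=vise([[.001,.003,.3]])[0]
go([[0.424,-.348,.134],[.45,-.2,.3],w],VY-np.pi/2)"
```

```text
tcp [ 0.4227 -0.3448  0.1328] x [-0.0036 -0.0001 -1.    ] z [ 0.1417 -0.9899 -0.0004] t 19.9 gap 0.1904151772165219
shift [-0.0012  0.0009  0.0034]
shift [-0.1673  0.047  -0.1395]
shift [-0.1674  0.0933 -0.3815]
world turn -0.006043969963633655 tool-x turn 0.006043969963633655
```

View pics/s9.png

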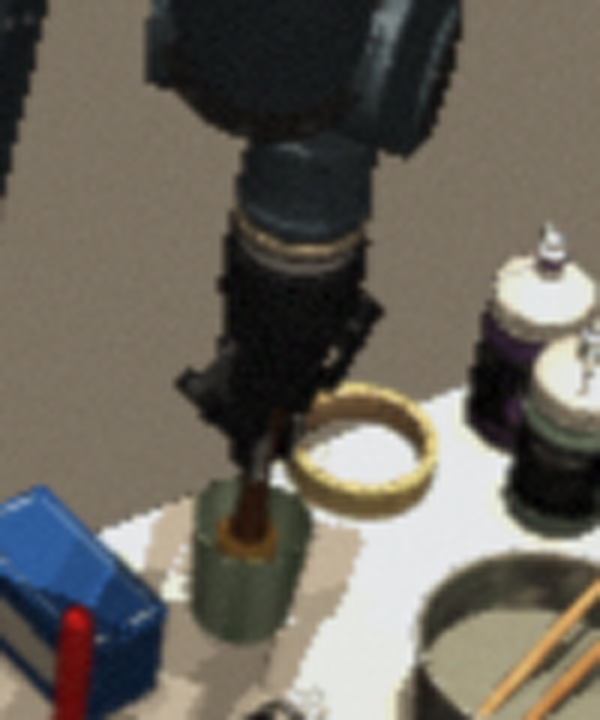

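Emit:
step_arm([
  [-0.03, 0, 0, 0],
  [-0.06, 0, 0, 0],
  [-0.09, 0, 0, 0],
  [-0.12, 0, 0, 0],
  [-0.15, 0.005, -0.02, 0],
  [-0.165, 0.015, -0.055, 0],
  [-0.167, 0.025, -0.095, 0],
  [-0.167, 0.035, -0.135, 0],
])

```text
t: 20.57
tcp_pos: [0.4391, -0.2056, 0.301]
tool_rot: [0.463, 0.534, -0.465, 0.534]
force: [1.2, 0.4, -2.4]
finger_gap: 0.195
```

```bash
python3 -c "
from h import *
snap('scene','s10',(280,60,400,220),5)
w=vise([[.001,.003,.29]])[0]
go([w],VY-np.pi/2)"
```

```text
tcp [ 0.4374 -0.1962  0.2998] x [-0.0048  0.009  -0.9999] z [ 0.1442 -0.9895 -0.0096] t 20.6167 gap 0.19467278362651247
shift [ 0.0118  0.0589 -0.2361]
world turn -0.008527181264197603 tool-x turn 0.008527181264197603
```

View pics/s10.png

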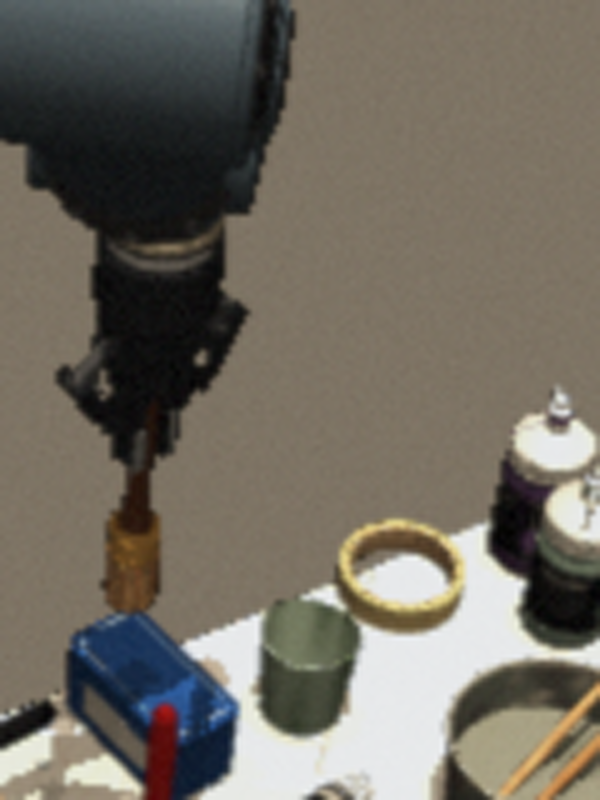

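Emit:
step_arm([
  [0, 0.01, -0.035, 0],
  [0, 0.02, -0.075, 0],
  [0, 0.03, -0.115, 0],
  [0, 0.04, -0.15, 0],
  [0.003, 0.05, -0.185, 0],
  [0.01, 0.057, -0.215, 0.008],
  [0.02, 0.059, -0.236, 0.008],
  [0.03, 0.059, -0.236, 0.008],
])

```text
t: 21.28
tcp_pos: [0.4605, 0.0498, 0.2713]
tool_rot: [0.465, 0.538, -0.462, 0.53]
force: [-0.7, -0.5, -0.7]
finger_gap: 0.197
```

```bash
python3 -c "
from h import *
snap('scene','s11',(180,100,320,260),5)
snap('top','t11',(180,120,300,220),6)
w=vise([[.001,.003,.29]])[0]
go([w],VY-np.pi/2)
print(ray('scene',[[341.8,186.4]],.081))"
```

```text
tcp [0.4597 0.0472 0.2701] x [-0.0099  0.0093 -0.9999] z [ 0.1387 -0.9903 -0.0106] t 21.3833 gap 0.19504313675804674
shift [-0.0199  0.0015  0.0011]
world turn -0.0030073358987079413 tool-x turn 0.0030073358987079413
[[ 0.422  -0.3472  0.081 ]]
```

View pics/t11.png

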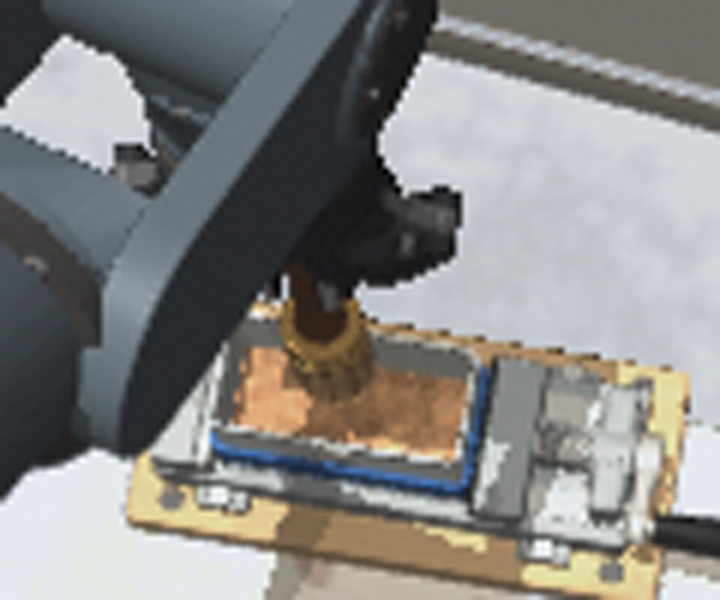

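View pics/s11.png

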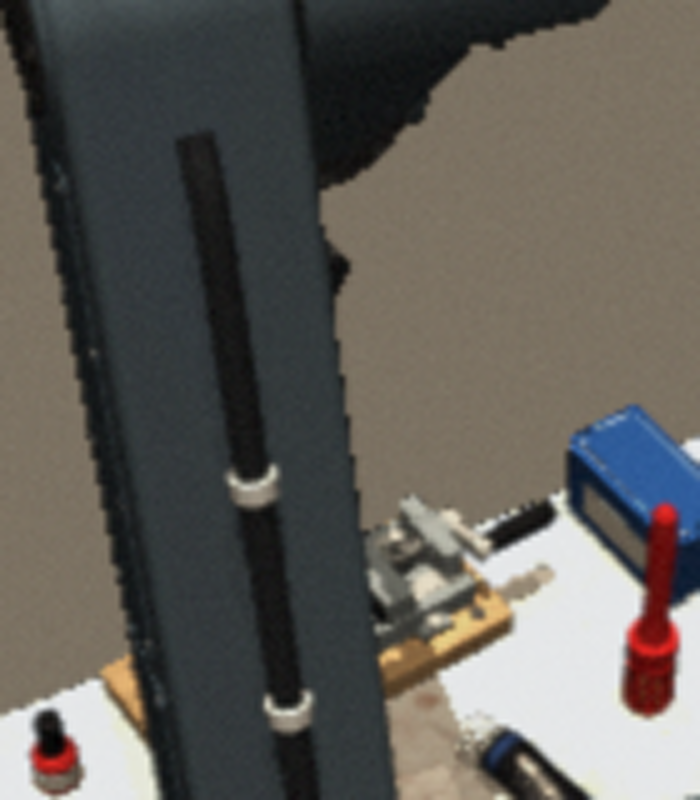

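```bash
python3 -c "
from h import *
r=ray('top',[[180+480/6,120+356/6],[180+468/6,120+464/6],[180+213/6,120+433/6]],.108);print(r)
c=(r[0]+r[2])/2;print('tin centre',c,tv(c))
# bristle centre (bottom) seen ~ (337,378)
print(ray('top',[[180+335/6,120+375/6]],.14),ray('top',[[180+322/6,120+325/6]],.21))
"
```

```text
[[ 0.4934 -0.0082  0.108 ]
 [ 0.4436 -0.0176  0.108 ]
 [ 0.4251  0.0966  0.108 ]]
tin centre [0.4592 0.0442 0.108 ] [-0.0016  0.0014  0.108 ]
[[0.4585 0.0467 0.14  ]] [[0.4602 0.0466 0.21  ]]
```

Emit:
step_arm([
  [0.02, 0, 0.001, 0],
  [0.04, 0.001, 0.001, 0],
  [0.058, 0.001, 0.001, 0],
  [0.07, 0.001, 0.001, 0],
  [0.078, 0.001, 0.001, 0],
  [0.082, 0.001, 0.001, 0],
  [0.084, 0.001, 0.001, 0],
  [0.084, 0.001, 0.001, 0],
])

```text
t: 22.05
tcp_pos: [0.4605, 0.0465, 0.1877]
tool_rot: [0.464, 0.538, -0.464, 0.529]
force: [-2.4, -0.5, 7.0]
finger_gap: 0.19
```

Emit:
step_arm([
  [0.001, 0, 0, 0],
  [0.002, 0, 0, 0],
])

```text
t: 22.22
tcp_pos: [0.462, 0.0459, 0.1875]
tool_rot: [0.465, 0.537, -0.463, 0.53]
force: [-2.9, 0.2, 19.3]
finger_gap: 0.192
```

```bash
python3 -c "
from h import *
snap('top','t12',(180,120,300,220),6)
go([[.4605,.046,.25]],VY-np.pi/2)"
```

```text
tcp [0.462  0.046  0.1875] x [-0.0055  0.0084 -0.9999] z [ 0.1377 -0.9904 -0.009 ] t 22.2667 gap 0.1876187434498486
shift [-0.0625 -0.0017 -0.0008]
world turn -0.001974697757772592 tool-x turn 0.001974697757772592
```

View pics/t12.png

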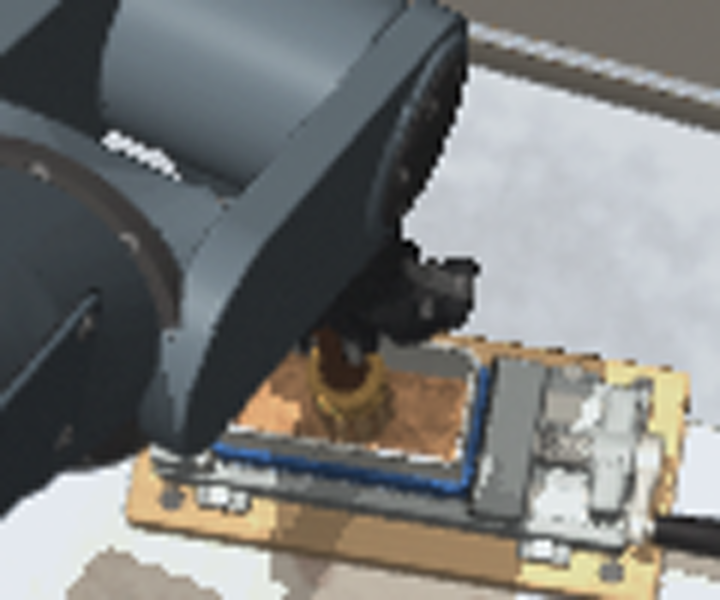

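Emit:
step_arm([
  [-0.015, 0, 0, 0],
  [-0.03, 0, 0, 0],
  [-0.045, -0.001, 0, 0],
  [-0.06, -0.001, 0, 0],
  [-0.065, -0.001, 0, 0],
  [-0.065, -0.001, 0, 0],
])

```text
t: 22.77
tcp_pos: [0.4627, 0.0449, 0.254]
tool_rot: [0.466, 0.535, -0.463, 0.531]
force: [0.6, -0.6, -1.7]
finger_gap: 0.188
```

```bash
python3 -c "
from h import *
go([[.4605,.046,.187]],VY-np.pi/2)"
```

```text
tcp [0.4627 0.0449 0.254 ] x [-0.001   0.0077 -1.    ] z [ 0.1374 -0.9905 -0.0077] t 22.7667 gap 0.1883524748957051
shift [ 0.067  -0.002  -0.0009]
world turn -0.0016567598310253118 tool-x turn 0.0016567598310253118
```

Emit:
step_arm([
  [0.018, -0.001, 0, 0],
  [0.036, -0.002, 0, 0],
  [0.052, -0.002, 0, 0],
  [0.062, -0.002, 0, 0],
  [0.067, -0.002, 0, 0],
  [0.069, -0.002, 0, 0],
  [0.069, -0.002, 0, 0],
])

```text
t: 23.35
tcp_pos: [0.4615, 0.0449, 0.187]
tool_rot: [0.466, 0.535, -0.462, 0.532]
force: [-4.0, -0.7, 19.2]
finger_gap: 0.191
```

Emit:
step_arm([
  [0.001, 0, 0, 0],
  [0.002, 0, 0, 0],
])

```text
t: 23.52
tcp_pos: [0.4618, 0.0449, 0.1869]
tool_rot: [0.467, 0.534, -0.462, 0.532]
force: [-5.6, 0.7, 29.5]
finger_gap: 0.193
```

Emit:
step_arm([
  [-0.015, 0, 0, 0],
  [-0.03, 0, 0, 0],
  [-0.045, 0, 0, 0],
  [-0.06, 0, 0, 0],
  [-0.066, 0, 0, 0],
  [-0.066, 0, 0, 0],
])

```text
t: 24.02
tcp_pos: [0.4625, 0.0442, 0.2537]
tool_rot: [0.467, 0.534, -0.461, 0.533]
force: [-0.5, -0.2, -2.1]
finger_gap: 0.192
```

```bash
python3 -c "
from h import *
snap('top','t13',(180,120,300,220),6)
go([[.4605,.046,.187]],VY-np.pi/2)"
```

```text
tcp [0.4618 0.0443 0.2528] x [ 0.0026  0.0072 -1.    ] z [ 0.1376 -0.9905 -0.0067] t 24.0667 gap 0.19291351981915306
shift [ 0.0658 -0.0013 -0.0014]
world turn -0.0019352318961403103 tool-x turn 0.0019352318961403103
```

View pics/t13.png

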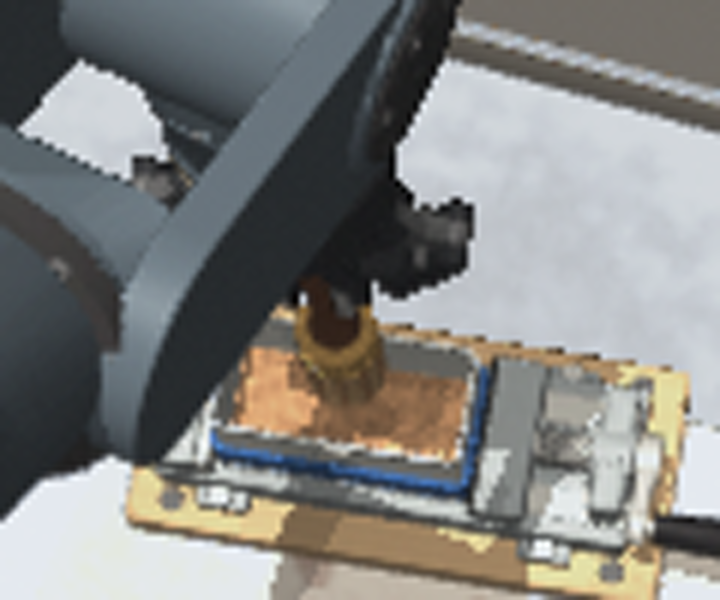

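Emit:
step_arm([
  [0.018, -0.001, -0.001, 0],
  [0.036, -0.001, -0.001, 0],
  [0.052, -0.001, -0.001, 0],
  [0.062, -0.001, -0.001, 0],
  [0.066, -0.001, -0.001, 0],
  [0.068, -0.001, -0.001, 0],
  [0.068, -0.001, -0.001, 0],
])

```text
t: 24.65
tcp_pos: [0.4606, 0.0459, 0.1869]
tool_rot: [0.467, 0.535, -0.462, 0.532]
force: [-6.9, 0.6, 26.7]
finger_gap: 0.189
```

Emit:
step_arm([
  [0.001, 0, 0, 0],
  [0.0015, 0, 0, 0],
])

```text
t: 24.82
tcp_pos: [0.4602, 0.0461, 0.187]
tool_rot: [0.467, 0.535, -0.462, 0.532]
force: [-5.5, 0.3, 25.0]
finger_gap: 0.192
```

Emit:
step_arm([
  [-0.015, 0, 0, 0],
  [-0.03, 0, 0, 0],
  [-0.045, 0, 0, 0],
  [-0.06, 0, 0, 0],
  [-0.075, 0, 0, 0],
  [-0.085, 0, 0, 0],
])

```text
t: 25.32
tcp_pos: [0.4599, 0.0454, 0.272]
tool_rot: [0.466, 0.535, -0.462, 0.532]
force: [-0.1, 0.3, -1.9]
finger_gap: 0.192
```

```bash
python3 -c "
from h import *
go([[.44,-.18,.28],[.4225,-.3455,.25],[.4225,-.3455,.133]],VY-np.pi/2)"
```

```text
tcp [0.4599 0.0454 0.272 ] x [ 0.0006  0.0078 -1.    ] z [ 0.1379 -0.9904 -0.0076] t 25.3167 gap 0.19231076720581303
shift [-0.0098 -0.0507  0.2205]
shift [ 0.0189 -0.091   0.3822]
shift [ 0.1359 -0.0911  0.3831]
world turn -0.0022415081339894893 tool-x turn 0.0022415081339894893
```

Emit:
step_arm([
  [-0.01, -0.008, 0.035, 0],
  [-0.01, -0.018, 0.075, 0],
  [-0.01, -0.028, 0.115, 0],
  [-0.01, -0.038, 0.155, 0],
  [-0.01, -0.048, 0.195, 0],
  [-0.01, -0.056, 0.23, 0],
  [-0.01, -0.064, 0.265, 0],
  [-0.01, -0.072, 0.3, 0],
])

```text
t: 25.98
tcp_pos: [0.4288, -0.2631, 0.2781]
tool_rot: [0.467, 0.536, -0.462, 0.531]
force: [0.2, -0.5, -1.5]
finger_gap: 0.192
```

```bash
python3 -c "
from h import *
go([[.4225,-.3455,.26],[.4225,-.3455,.133]],VY-np.pi/2)"
```

```text
tcp [ 0.4288 -0.2631  0.2781] x [-0.0013  0.0098 -1.    ] z [ 0.1372 -0.9905 -0.0099] t 25.9833 gap 0.1916330956820339
shift [ 0.0173 -0.0175  0.0809]
shift [ 0.1443 -0.0175  0.0822]
world turn -0.0014974529959039806 tool-x turn 0.0014974529959039806
```

Emit:
step_arm([
  [0, -0.009, 0.035, 0],
  [0, -0.0175, 0.065, 0],
  [0.01, -0.0175, 0.081, 0],
  [0.02, -0.0175, 0.081, 0],
  [0.02, -0.0175, 0.081, 0],
  [0.02, -0.0175, 0.081, 0],
])

```text
t: 26.48
tcp_pos: [0.4215, -0.3436, 0.2553]
tool_rot: [0.467, 0.538, -0.462, 0.529]
force: [0.0, 0.5, -1.4]
finger_gap: 0.191
```

```bash
python3 -c "
from h import *
snap('scene','s14',(300,80,400,220),5.7)
snap('top','t14',(320,180,440,280),6)
go([[.4225,-.3455,.26],[.4225,-.3455,.133]],VY-np.pi/2)"
```

```text
tcp [ 0.4224 -0.344   0.2569] x [-0.0023  0.0114 -0.9999] z [ 0.1385 -0.9903 -0.0116] t 26.5833 gap 0.18884241415689154
shift [-0.0031 -0.0002  0.0015]
shift [ 0.1239 -0.0001  0.003 ]
world turn -0.0028085091305560805 tool-x turn 0.0028085091305560805
```

View pics/s14.png

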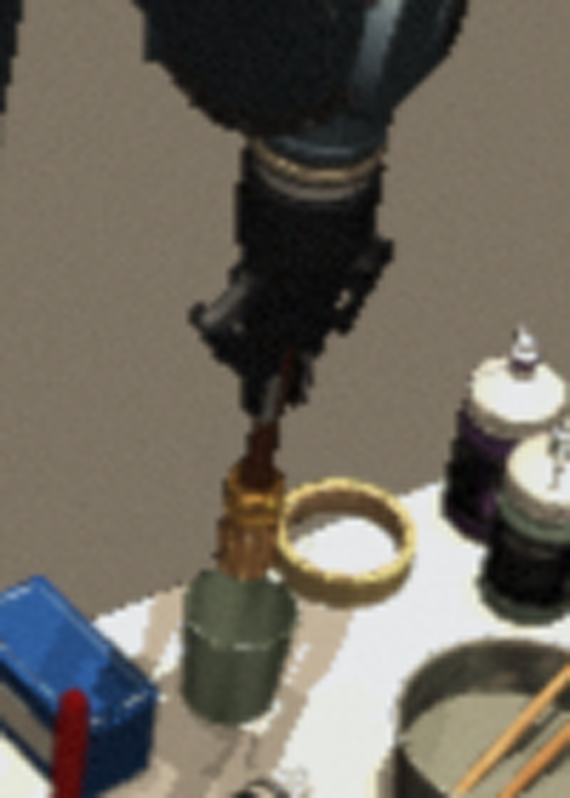

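View pics/t14.png

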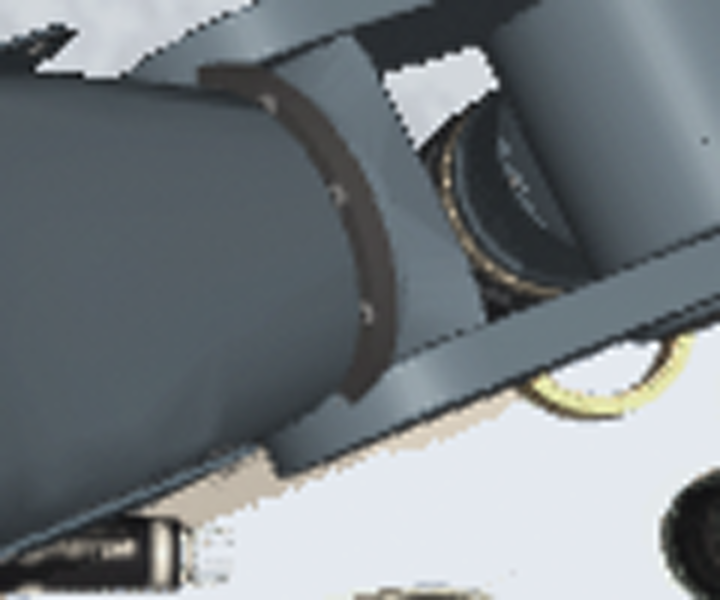

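```bash
python3 -c "
from h import *
f=lambda u,v:[300+u/5.7,80+v/5.7]
print(ray('scene',[f(242,568)],.127),ray('scene',[f(240,606)],.081),ray('scene',[f(231,700)],0.0),ray('scene',[f(255,478)],.127+.068))
"
```

```text
[[ 0.414 -0.339  0.127]] [[ 0.4219 -0.3484  0.081 ]] [[ 0.4156 -0.3478  0.    ]] [[ 0.4204 -0.3434  0.195 ]]
```

```bash
python3 -c "
from h import *
go([[.425,-.3475,.2],[.425,-.3475,.134]],VY-np.pi/2)"
```

```text
tcp [ 0.4224 -0.344   0.2569] x [-0.0023  0.0114 -0.9999] z [ 0.1385 -0.9903 -0.0116] t 26.5833 gap 0.18884241415689154
shift [0.0569 0.0021 0.0045]
shift [0.1229 0.0021 0.0053]
world turn -0.0028085091305560805 tool-x turn 0.0028085091305560805
```

Emit:
step_arm([
  [0.0, 0.002, 0.0045, 0],
  [0.02, 0.002, 0.0045, 0],
  [0.04, 0.002, 0.0045, 0],
  [0.06, 0.002, 0.0045, 0],
  [0.08, 0.002, 0.005, 0],
  [0.095, 0.002, 0.005, 0],
  [0.107, 0.002, 0.005, 0],
  [0.112, 0.002, 0.005, 0],
])

```text
t: 27.25
tcp_pos: [0.4249, -0.3462, 0.1438]
tool_rot: [0.466, 0.538, -0.461, 0.53]
force: [-0.1, 1.0, -2.2]
finger_gap: 0.191
```

Emit:
step_arm([
  [0.003, 0, 0, 0],
  [0.006, 0, 0, 0],
  [0.008, 0, 0, 0],
  [0.009, 0, 0, 0],
])

```text
t: 27.58
tcp_pos: [0.4253, -0.3464, 0.1353]
tool_rot: [0.466, 0.537, -0.461, 0.53]
force: [0.9, 0.6, -0.5]
finger_gap: 0.19
```

```bash
python3 -c "
from h import *
snap('scene','s15',(300,80,400,220),5.7)
go([[.425,-.3475,.134]],VY-np.pi/2);print(telemetry.sense()['force'])"
```

```text
tcp [ 0.4252 -0.3464  0.1352] x [-0.0028  0.0121 -0.9999] z [ 0.1399 -0.9901 -0.0124] t 27.6333 gap 0.19099971589470882
shift [ 0.0012 -0.0003  0.0011]
world turn -0.0041971422030608885 tool-x turn 0.0041971422030608885
[-0.5159  0.2859 -1.7414]
```

View pics/s15.png

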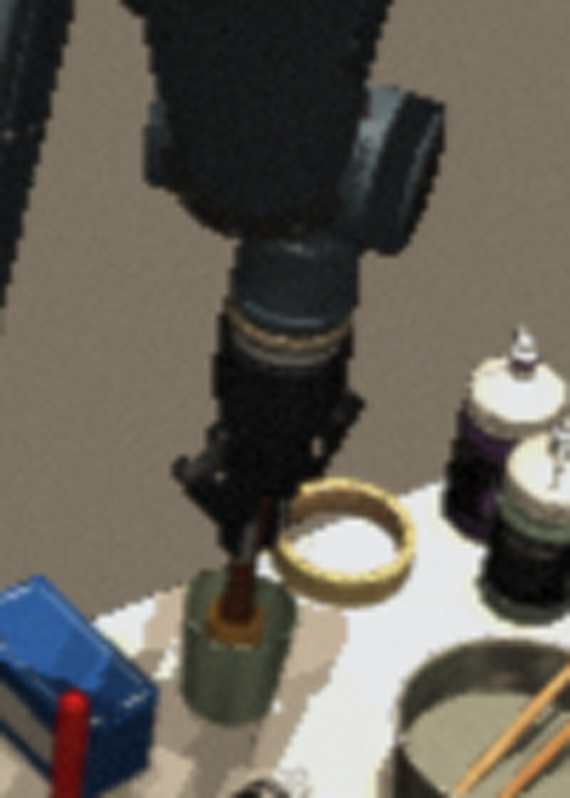

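Brush is in the cup; a touch lower, then release.

Emit:
step_arm([
  [0.001, 0, 0, 0],
  [0.002, 0, 0, 0],
  [0.003, 0, 0, 0],
])

```text
t: 27.88
tcp_pos: [0.4253, -0.3465, 0.1324]
tool_rot: [0.466, 0.537, -0.461, 0.531]
force: [0.2, -0.1, -1.1]
finger_gap: 0.188
```

Emit:
step_arm([
  [0, 0, 0, 0],
  [0, 0, 0, 0],
  [0, 0, 0, 0],
  [0, 0, 0, 0],
  [0, 0, 0, 0],
], jaw=0.06)

```text
t: 28.3
tcp_pos: [0.4253, -0.3466, 0.1326]
tool_rot: [0.466, 0.537, -0.461, 0.531]
force: [0.4, -0.5, -0.6]
finger_gap: 0.702
```

Emit:
step_arm([
  [-0.03, 0, 0, 0],
  [-0.06, 0, 0, 0],
  [-0.09, 0, 0, 0],
  [-0.12, 0, 0, 0],
  [-0.15, 0, 0, 0],
  [-0.17, 0, 0, 0],
])

```text
t: 28.8
tcp_pos: [0.4263, -0.3492, 0.3058]
tool_rot: [0.466, 0.535, -0.461, 0.532]
force: [1.1, -0.2, -0.4]
finger_gap: 0.707
```

```bash
python3 -c "
from h import *
snap('scene','s16')
crop('pics/s16_full.png','s16c',(300,80,400,220),5.7)
go([[.5,-.1,.3]],VY-np.pi/2)"
```

```text
tcp [ 0.4277 -0.3508  0.3093] x [ 0.0051  0.0023 -1.    ] z [ 0.14   -0.9901 -0.0015] t 28.85 gap 0.7020607785367556
shift [ 0.0102  0.1067 -0.2382]
world turn -0.004368332424443899 tool-x turn 0.004368332424443899
```

View pics/s16c.png

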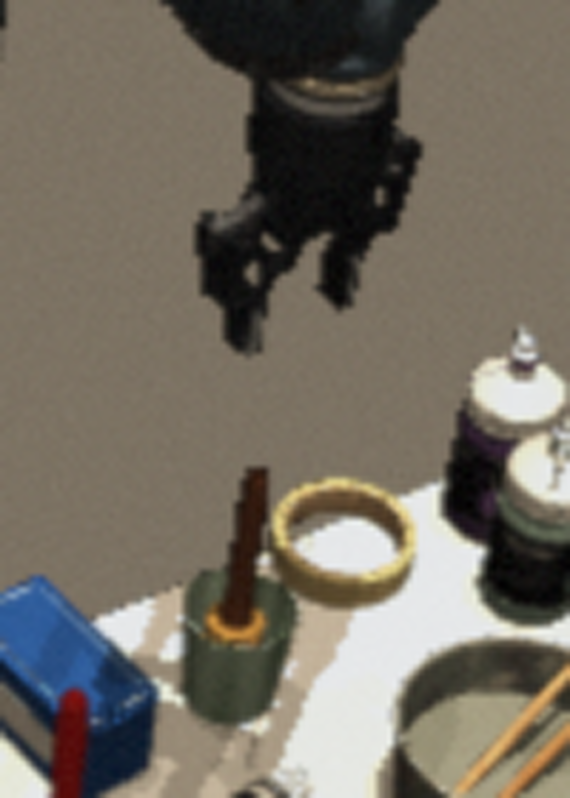

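View pics/s16.png

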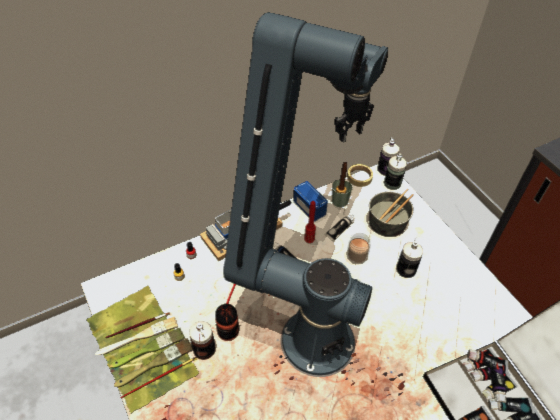

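```bash
python3 -c "
from h import *
crop('pics/s16_full.png','s16d',(150,220,230,290),9)
"
```

```text
(no output)
```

View pics/s16d.png

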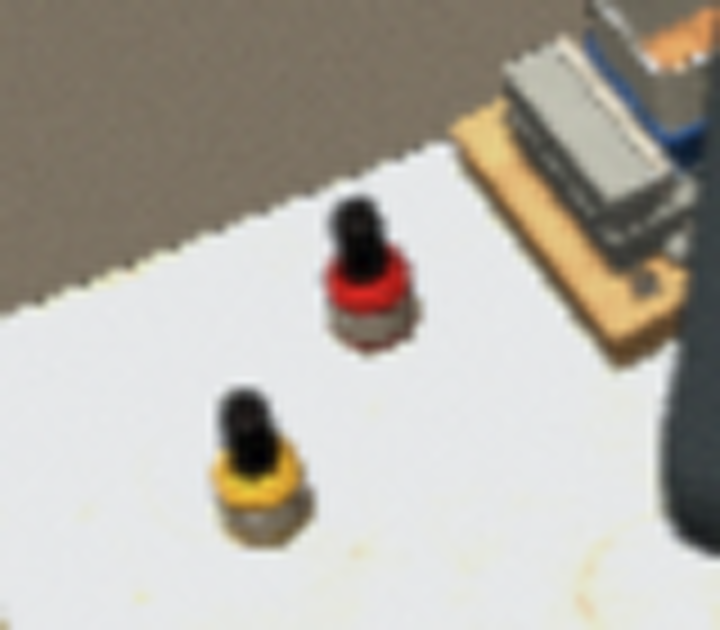

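```bash
python3 -c "
from h import *
f=lambda u,v:[150+u/9,220+v/9]
p=ray('scene',[f(242,403),f(354,212)],.066);b=ray('scene',[f(264,522),f(371,326)],.0);print(p,b)
go([[.52,-.2,.3],[.55,-.05,.3],[.53,.1,.3],[p[1][0],p[1][1],.25]],VY)"
```

```text
[[0.3932 0.273  0.066 ]
 [0.4505 0.2081 0.066 ]] [[0.3879 0.2757 0.    ]
 [0.4482 0.2101 0.    ]]
tcp [ 0.4277 -0.3508  0.3093] x [ 0.0051  0.0023 -1.    ] z [ 0.14   -0.9901 -0.0015] t 28.85 gap 0.7020607785367556
shift [ 0.0101  0.1125 -0.1364]
shift [ 0.0106  0.1632 -0.2807]
shift [ 0.0108  0.1644 -0.432 ]
shift [ 0.0607  0.1006 -0.5501]
world turn 1.5664279943704527 tool-x turn -1.5664279943704527
```

Emit:
step_arm([
  [0, 0.025, -0.03, 0],
  [0, 0.05, -0.06, 0],
  [0, 0.075, -0.09, 0],
  [0, 0.1, -0.12, 0],
  [0, 0.12, -0.155, 0],
  [0, 0.135, -0.19, 0],
  [0, 0.148, -0.228, 0],
  [0, 0.158, -0.268, 0],
])

```text
t: 29.52
tcp_pos: [0.5472, -0.0617, 0.3102]
tool_rot: [0.466, 0.533, -0.462, 0.535]
force: [0.3, 0.7, -0.1]
finger_gap: 0.702
```

```bash
python3 -c "
from h import *
go([[.55,.05,.3],[.51,.14,.3],[.451,.2085,.2]],VY-np.pi/2)"
```

```text
tcp [ 0.5472 -0.0617  0.3102] x [ 0.0056  0.0022 -1.    ] z [ 0.1397 -0.9902 -0.0014] t 29.5167 gap 0.7021912798945674
shift [ 0.0105  0.0183 -0.1102]
shift [ 0.0105 -0.0087 -0.2049]
shift [ 0.1103 -0.0582 -0.2808]
world turn -0.003995769085744616 tool-x turn 0.003995769085744616
```

Emit:
step_arm([
  [0, 0.012, -0.04, 0],
  [0, 0.018, -0.08, 0],
  [0, 0.018, -0.12, 0],
  [0, 0.01, -0.155, 0],
  [0.01, 0, -0.19, 0],
  [0.03, -0.02, -0.225, 0],
  [0.05, -0.04, -0.255, 0],
  [0.075, -0.058, -0.28, 0],
])

```text
t: 30.18
tcp_pos: [0.4509, 0.209, 0.2361]
tool_rot: [0.467, 0.532, -0.461, 0.536]
force: [-0.3, 0.2, -0.3]
finger_gap: 0.702
```

```bash
python3 -c "
from h import *
snap('scene','s17',(140,120,260,300),4)
snap('top','t17',(120,100,240,220),5)
go([[.451,.2085,.12],[.451,.2085,.038]],VY-np.pi/2)"
```

```text
tcp [0.4438 0.2091 0.232 ] x [-0.0074  0.0007 -1.    ] z [ 0.1447 -0.9895 -0.0018] t 30.2833 gap 0.7036585130683171
shift [0.1119 0.0079 0.0019]
shift [0.1939 0.0085 0.002 ]
world turn -0.009082043517071536 tool-x turn 0.009082043517071536
```

View pics/s17.png

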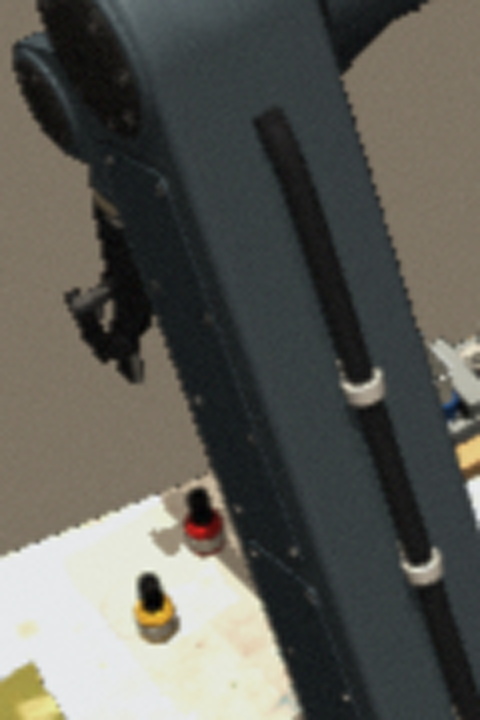

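View pics/t17.png

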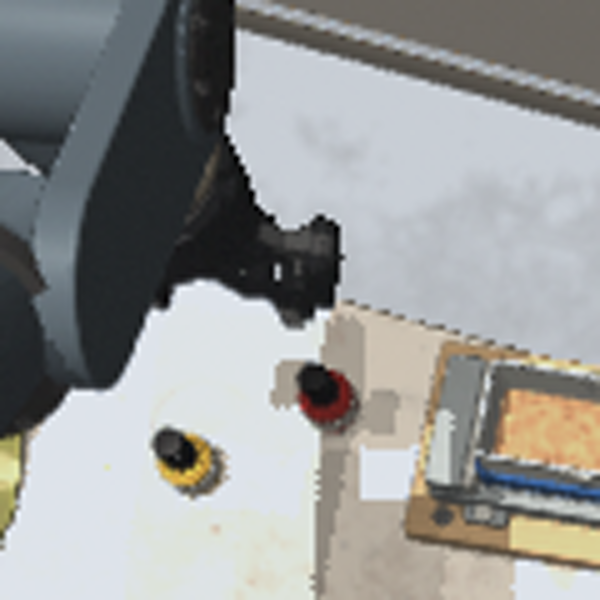

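```bash
python3 -c "
from h import *
print(ray('top',[[183.8,176],[154.6,189.4]],.066))
t=[[120+u/5,100+v/5] for u,v in [(488,364),(600-1000,0)]]
go([[.451,.2085,.12],[.451,.2085,.038]],VY-np.pi/2)"
```

```text
[[0.4536 0.2053 0.066 ]
 [0.3936 0.2711 0.066 ]]
tcp [0.4438 0.2091 0.232 ] x [-0.0074  0.0007 -1.    ] z [ 0.1447 -0.9895 -0.0018] t 30.2833 gap 0.7036585130683171
shift [0.1119 0.0079 0.0019]
shift [0.1939 0.0085 0.002 ]
world turn -0.009082043517071536 tool-x turn 0.009082043517071536
```

Emit:
step_arm([
  [0.03, 0.009, 0.0035, 0],
  [0.065, 0.009, 0.0035, 0],
  [0.1, 0.009, 0.0035, 0],
  [0.135, 0.009, 0.0035, 0],
  [0.165, 0.009, 0.0035, 0],
  [0.185, 0.009, 0.0035, 0],
  [0.194, 0.009, 0.0035, 0],
  [0.194, 0.009, 0.0035, 0],
])

```text
t: 30.95
tcp_pos: [0.4513, 0.2065, 0.0362]
tool_rot: [0.46, 0.538, -0.465, 0.532]
force: [0.3, 0.3, -0.2]
finger_gap: 0.705
```

Emit:
step_arm([
  [0, 0, 0, 0],
  [0, 0, 0, 0],
  [0, 0, 0, 0],
  [0, 0, 0, 0],
  [0, 0, 0, 0],
  [0, 0, 0, 0],
], jaw=0.0, grip_force=40)

```text
t: 31.45
tcp_pos: [0.452, 0.2066, 0.0371]
tool_rot: [0.461, 0.537, -0.464, 0.532]
force: [-0.0, 0.6, 4.9]
finger_gap: 0.198
```

```bash
python3 -c "
from h import *
w=vise([[-.001,.032,.25]])[0]
go([[w[0],w[1],.2],[w[0],w[1],.096]],VY-np.pi/2)"
```

```text
tcp [0.452  0.2066 0.0371] x [-0.0087  0.0003 -1.    ] z [ 0.1442 -0.9895 -0.0016] t 31.45 gap 0.1982406357538385
shift [-0.163  -0.0168  0.131 ]
shift [-0.059  -0.0159  0.1311]
world turn -0.008580144965761871 tool-x turn 0.008580144965761871
```

```bash
python3 -c "
from h import *
w=vise([[-.0,.024,.25]])[0];print(w)
go([[w[0],w[1],.2],[w[0],w[1],.095]],VY-np.pi/2)"
```

```text
[0.4577 0.0668 0.25  ]
tcp [0.452  0.2066 0.0371] x [-0.0087  0.0003 -1.    ] z [ 0.1442 -0.9895 -0.0016] t 31.45 gap 0.1982406357538385
shift [-0.163  -0.0158  0.139 ]
shift [-0.058  -0.0149  0.1392]
world turn -0.008580144965761871 tool-x turn 0.008580144965761871
```

Emit:
step_arm([
  [-0.03, 0, 0, 0],
  [-0.07, 0, 0, 0],
  [-0.11, 0, 0, 0],
  [-0.145, -0.004, 0.03, 0],
  [-0.163, -0.008, 0.065, 0],
  [-0.163, -0.012, 0.1, 0],
  [-0.163, -0.015, 0.128, 0],
  [-0.163, -0.015, 0.137, 0],
])

```text
t: 32.12
tcp_pos: [0.4584, 0.0659, 0.201]
tool_rot: [0.461, 0.536, -0.465, 0.533]
force: [0.2, 0.3, -1.1]
finger_gap: 0.199
```

```bash
python3 -c "
from h import *
snap('top','t18',(180,110,300,220),6)
w=vise([[-.0,.024,.25]])[0]
go([[w[0],w[1],.2],[w[0],w[1],.13],[w[0],w[1],.095]],VY-np.pi/2)"
```

```text
tcp [0.4587 0.066  0.2005] x [-0.0073 -0.0008 -1.    ] z [ 0.1407 -0.9901 -0.0003] t 32.1667 gap 0.1939480799080634
shift [ 0.0006 -0.0009 -0.0009]
shift [ 0.0706 -0.0003 -0.0009]
shift [ 0.1056 -0.0001 -0.0009]
world turn -0.005019518702550796 tool-x turn 0.005019518702550796
```

View pics/t18.png

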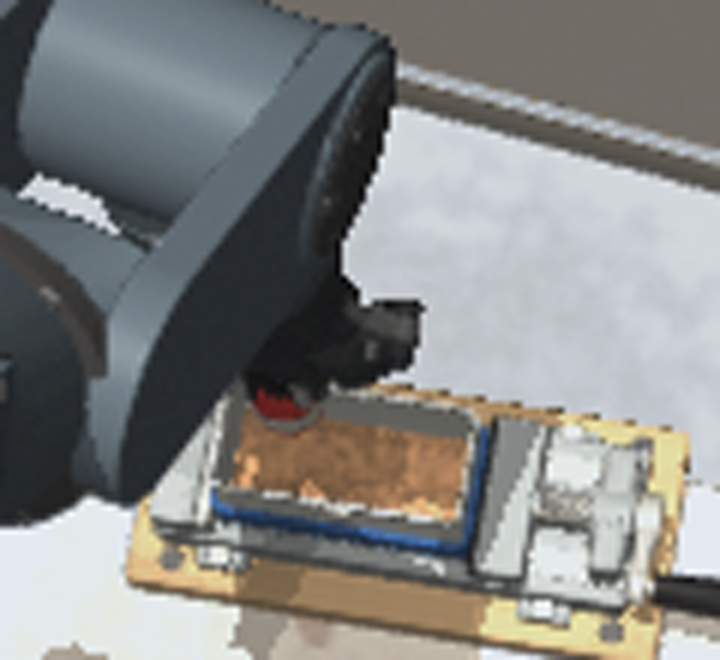

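Emit:
step_arm([
  [0.025, 0, 0, 0],
  [0.05, 0, 0, 0],
  [0.07, 0, 0, 0],
  [0.085, 0, 0, 0],
  [0.095, 0, 0, 0],
  [0.101, 0, 0, 0],
  [0.104, 0, 0, 0],
  [0.106, 0, 0, 0],
])

```text
t: 32.83
tcp_pos: [0.4575, 0.0668, 0.095]
tool_rot: [0.461, 0.536, -0.465, 0.532]
force: [-5.7, 1.5, 25.4]
finger_gap: 0.197
```

```bash
python3 -c "
from h import *
snap('top','t19',(180,110,300,220),6)
w=vise([[-.0,.024,.25]])[0]
go([[w[0],w[1],.095]],VY-np.pi/2)"
```

```text
tcp [0.4576 0.0667 0.0952] x [-0.008  -0.0002 -1.    ] z [ 0.1411 -0.99   -0.0009] t 32.8833 gap 0.19820617969714463
shift [ 0.0002  0.0001 -0.    ]
world turn -0.005435175082939114 tool-x turn 0.005435175082939114
```

View pics/t19.png

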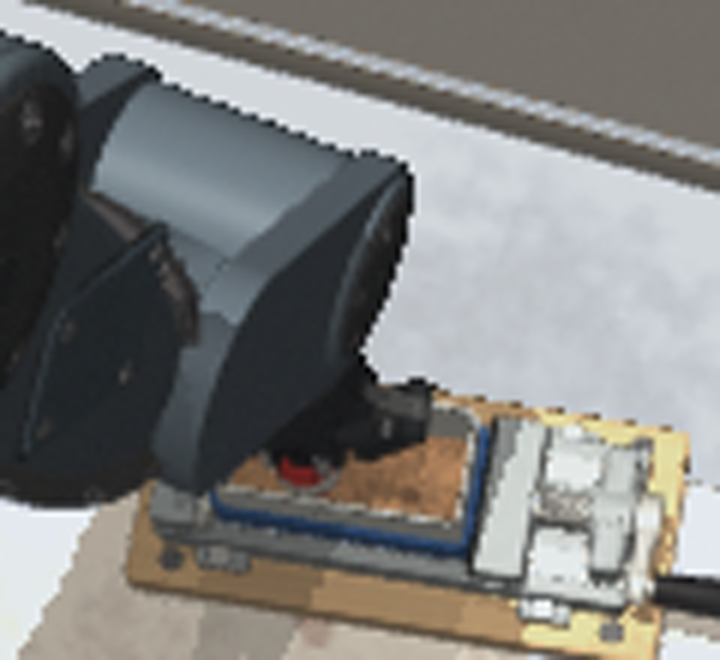

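Emit:
step_arm([
  [-0.0005, 0, 0, 0],
  [-0.0005, 0, 0, 0],
  [-0.0005, 0, 0, 0],
  [-0.0005, 0, 0, 0],
], jaw=0.029)

```text
t: 33.22
tcp_pos: [0.4579, 0.0668, 0.096]
tool_rot: [0.462, 0.536, -0.465, 0.532]
force: [-0.1, -0.1, 0.0]
finger_gap: 0.341
```

Emit:
step_arm([
  [-0.015, 0, 0, 0],
  [-0.03, 0, 0, 0],
  [-0.06, 0, 0, 0],
  [-0.09, 0, 0, 0],
  [-0.12, 0.01, -0.02, 0],
  [-0.14, 0.01, -0.05, 0],
  [-0.14, 0.005, -0.09, 0],
  [-0.14, 0, -0.13, 0],
])

```text
t: 33.88
tcp_pos: [0.4418, 0.1966, 0.2381]
tool_rot: [0.464, 0.534, -0.464, 0.533]
force: [-0.3, 0.2, -0.3]
finger_gap: 0.341
```

```bash
python3 -c "
from h import *
snap('top','t20',(120,100,300,240),4.4)
go([[.3935,.2715,.2],[.3935,.2715,.037]],VY-np.pi/2)"
```

```text
tcp [0.4377 0.2032 0.2373] x [-0.0066  0.0056 -1.    ] z [ 0.1441 -0.9895 -0.0065] t 33.9333 gap 0.33901124005615424
shift [ 0.0379 -0.0337 -0.0737]
shift [ 0.2009 -0.0328 -0.0727]
world turn -0.00849275391737736 tool-x turn 0.00849275391737736
```

View pics/t20.png

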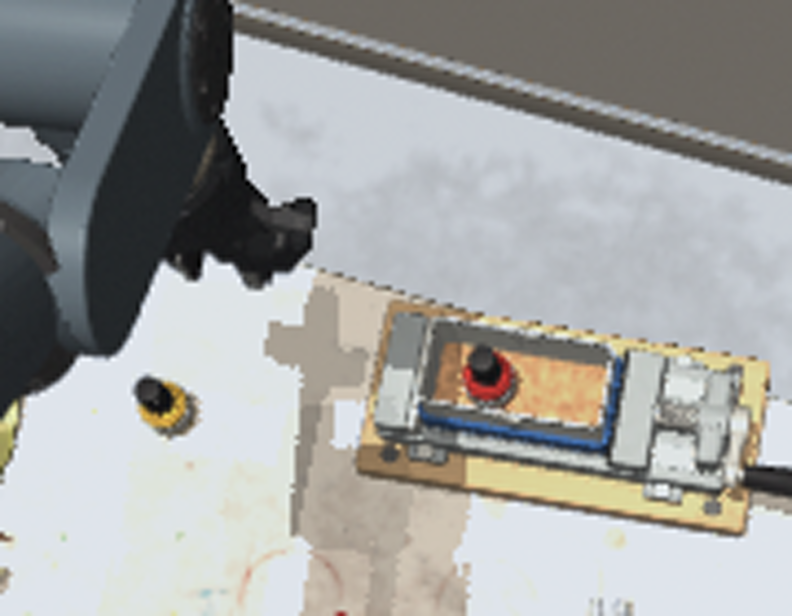

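Emit:
step_arm([
  [0.01, -0.015, -0.035, 0],
  [0.03, -0.033, -0.073, 0],
  [0.06, -0.033, -0.073, 0],
  [0.095, -0.033, -0.073, 0],
  [0.13, -0.033, -0.073, 0],
  [0.165, -0.033, -0.073, 0.008],
  [0.19, -0.033, -0.073, 0.008],
  [0.2005, -0.033, -0.073, 0.008],
], jaw=0.06)

```text
t: 34.6
tcp_pos: [0.3913, 0.2709, 0.0342]
tool_rot: [0.463, 0.537, -0.467, 0.529]
force: [0.3, -0.7, 0.6]
finger_gap: 0.703
```

```bash
python3 -c "
from h import *
go([[.3935,.2715,.037]],VY-np.pi/2)"
```

```text
tcp [0.3913 0.2709 0.0342] x [-0.0121  0.0035 -0.9999] z [ 0.1363 -0.9907 -0.0051] t 34.6 gap 0.7034447905597337
shift [-0.0028  0.0022 -0.0003]
world turn -0.0005924642734322916 tool-x turn 0.0005924642734322916
```

Emit:
step_arm([
  [0, 0, 0, 0],
  [0, 0, 0, 0],
  [0, 0, 0, 0],
  [0, 0, 0, 0],
  [0, 0, 0, 0],
  [0, 0, 0, 0],
  [0, 0, 0, 0],
], jaw=0.0)

```text
t: 35.18
tcp_pos: [0.3917, 0.2711, 0.0349]
tool_rot: [0.463, 0.537, -0.466, 0.529]
force: [-0.6, -0.2, -0.6]
finger_gap: 0.197
```

```bash
python3 -c "
from h import *
w=vise([[0,-.021,.25]])[0];print(w)
go([[w[0],w[1],.22],[w[0],w[1],.095]],VY-np.pi/2)"
```

```text
[0.4639 0.0222 0.25  ]
tcp [0.3917 0.2711 0.0349] x [-0.0107  0.004  -0.9999] z [ 0.1364 -0.9906 -0.0054] t 35.1833 gap 0.19680823300882014
shift [-0.1868  0.0357  0.2554]
shift [-0.0618  0.0369  0.256 ]
world turn -0.0006554003169800815 tool-x turn 0.0006554003169800815
```

Emit:
step_arm([
  [-0.035, 0, 0, 0],
  [-0.075, 0, 0, 0],
  [-0.115, 0.003, 0.01, 0],
  [-0.15, 0.008, 0.045, 0],
  [-0.18, 0.013, 0.085, 0],
  [-0.187, 0.019, 0.125, 0],
  [-0.187, 0.025, 0.165, 0],
  [-0.187, 0.031, 0.205, 0],
])

```text
t: 35.85
tcp_pos: [0.4498, 0.0811, 0.2223]
tool_rot: [0.464, 0.536, -0.465, 0.531]
force: [-0.3, 1.1, -1.6]
finger_gap: 0.197
```

```bash
python3 -c "
from h import *
w=vise([[0,-.021,.25]])[0]
go([[w[0],w[1],.2],[w[0],w[1],.095]],VY-np.pi/2)"
```

```text
tcp [0.4498 0.0811 0.2223] x [-0.0063  0.0038 -1.    ] z [ 0.1376 -0.9905 -0.0046] t 35.85 gap 0.19658298428278548
shift [0.022  0.0059 0.0604]
shift [0.127  0.0065 0.0609]
world turn -0.0018576429179895104 tool-x turn 0.0018576429179895104
```

Emit:
step_arm([
  [0, 0.003, 0.03, 0],
  [0, 0.006, 0.06, 0],
  [0.01, 0.006, 0.06, 0],
  [0.02, 0.006, 0.06, 0],
  [0.02, 0.006, 0.06, 0],
])

```text
t: 36.27
tcp_pos: [0.4624, 0.022, 0.2009]
tool_rot: [0.464, 0.536, -0.466, 0.529]
force: [-0.8, 0.7, -1.4]
finger_gap: 0.196
```

```bash
python3 -c "
from h import *
snap('top','t21',(180,110,300,220),6)
w=vise([[0,-.021,.25]])[0]
go([[w[0],w[1],.093]],VY-np.pi/2)"
```

```text
tcp [0.4628 0.0224 0.2015] x [-0.0088  0.0043 -1.    ] z [ 0.1367 -0.9906 -0.0055] t 36.3167 gap 0.19381598557508722
shift [0.1085 0.0019 0.001 ]
world turn -0.0009641198161851605 tool-x turn 0.0009641198161851605
```

View pics/t21.png

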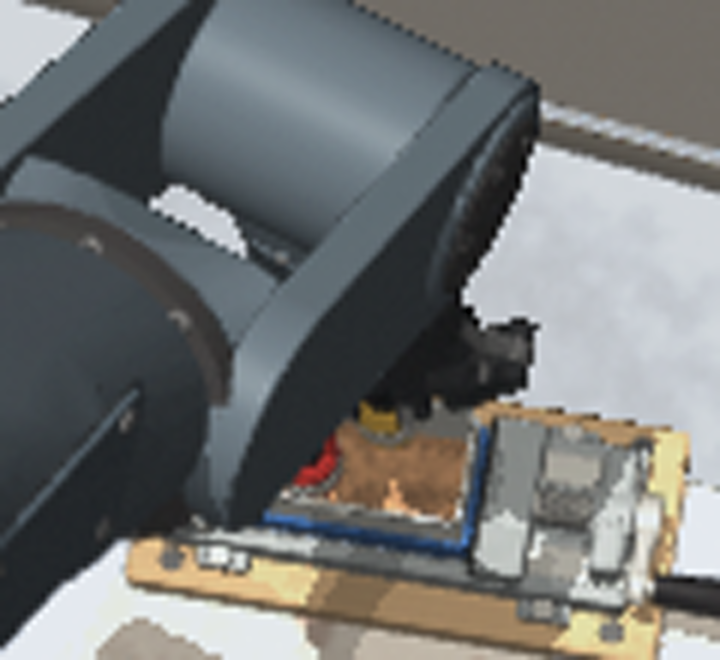

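Emit:
step_arm([
  [0.025, 0.002, 0.003, 0],
  [0.05, 0.002, 0.003, 0],
  [0.07, 0.002, 0.003, 0],
  [0.085, 0.002, 0.003, 0],
  [0.096, 0.002, 0.003, 0],
  [0.103, 0.002, 0.003, 0],
  [0.106, 0.002, 0.003, 0],
  [0.108, 0.002, 0.003, 0],
])

```text
t: 36.98
tcp_pos: [0.4645, 0.0204, 0.0937]
tool_rot: [0.464, 0.536, -0.465, 0.53]
force: [-1.1, -0.1, -1.1]
finger_gap: 0.196
```

```bash
python3 -c "
from h import *
snap('top','t22',(180,110,300,220),6)
w=vise([[0,-.023,.25]])[0]
go([[w[0],w[1],.093]],VY-np.pi/2);print(telemetry.sense()['force'])"
```

```text
tcp [0.4646 0.0204 0.0936] x [-0.0082  0.0041 -1.    ] z [ 0.1373 -0.9905 -0.0052] t 37.0333 gap 0.19619550108514988
shift [ 0.0006 -0.0004  0.0001]
world turn -0.001579692450935477 tool-x turn 0.001579692450935477
[ 0.4083 -0.0288 -0.9941]
```

View pics/t22.png

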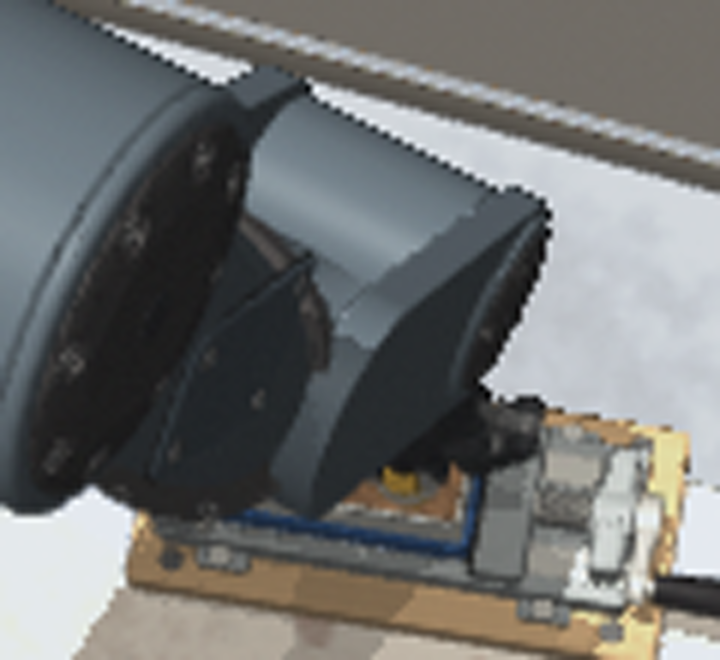

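Slightly lower until contact, then release.

Emit:
step_arm([
  [0.001, 0, 0, 0],
  [0.002, 0, 0, 0],
  [0.002, 0, 0, 0],
])

```text
t: 37.28
tcp_pos: [0.4649, 0.0203, 0.092]
tool_rot: [0.464, 0.536, -0.465, 0.53]
force: [0.0, -0.6, -0.8]
finger_gap: 0.198
```

Emit:
step_arm([
  [0, 0, 0, 0],
  [0, 0, 0, 0],
  [0, 0, 0, 0],
  [0, 0, 0, 0],
], jaw=0.027)

```text
t: 37.62
tcp_pos: [0.465, 0.0203, 0.0922]
tool_rot: [0.464, 0.536, -0.465, 0.531]
force: [-0.3, 0.1, 0.3]
finger_gap: 0.315
```

Emit:
step_arm([
  [-0.015, 0, 0, 0],
  [-0.03, 0, 0, 0],
  [-0.06, 0, 0, 0],
  [-0.09, 0, 0, 0],
  [-0.13, 0, 0, 0],
  [-0.16, 0.01, 0.03, 0],
  [-0.18, 0.02, 0.07, 0],
  [-0.19, 0.03, 0.11, 0],
])

```text
t: 38.28
tcp_pos: [0.5099, -0.0798, 0.2834]
tool_rot: [0.464, 0.535, -0.463, 0.533]
force: [1.2, -0.3, 0.6]
finger_gap: 0.313
```

Emit:
step_arm([
  [0, 0, 0.04, 0],
  [0, -0.005, 0.08, 0],
  [0, -0.01, 0.12, 0],
  [0, -0.015, 0.15, 0],
  [0, -0.02, 0.15, 0],
  [0, -0.02, 0.15, 0],
])

```text
t: 38.78
tcp_pos: [0.5099, -0.2325, 0.2825]
tool_rot: [0.465, 0.534, -0.464, 0.532]
force: [0.1, -0.2, 1.0]
finger_gap: 0.316
```

```bash
python3 -c "
from h import *
snap('top','t23');snap('scene','s23')
crop('pics/t23_full.png','t23c',(180,110,320,220),5.5)
crop('pics/s23_full.png','s23c',(180,140,400,290),3.6)
go([[.4,0,.093]],VY-np.pi/2)"
```

```text
tcp [ 0.5104 -0.2301  0.2827] x [-0.0024  0.0037 -1.    ] z [ 0.1398 -0.9902 -0.004 ] t 38.8833 gap 0.3164549403495886
shift [ 0.1908 -0.0768 -0.2425]
world turn -0.004074689322855596 tool-x turn 0.004074689322855596
```

View pics/t23.png

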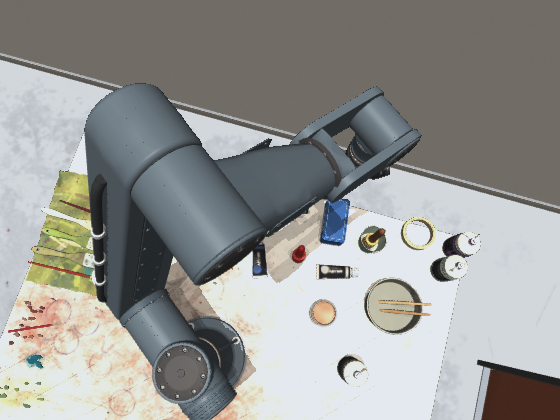

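View pics/t23c.png

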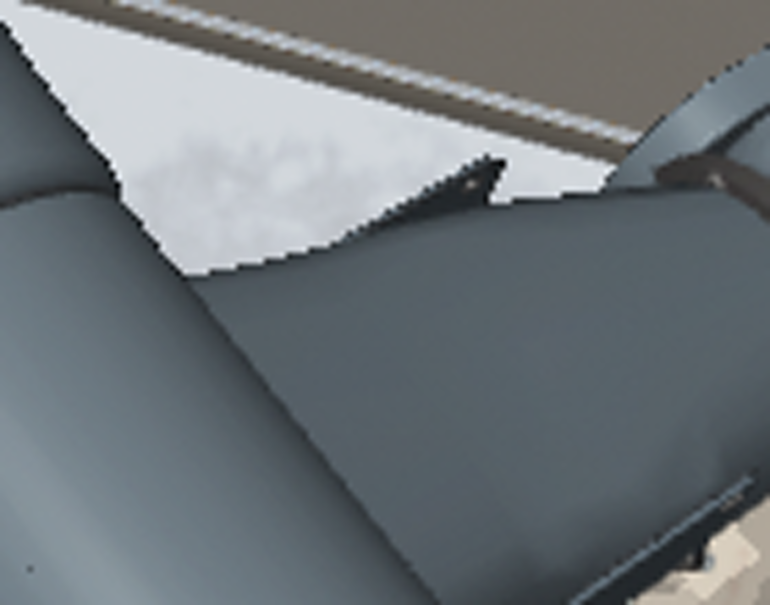

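View pics/s23c.png

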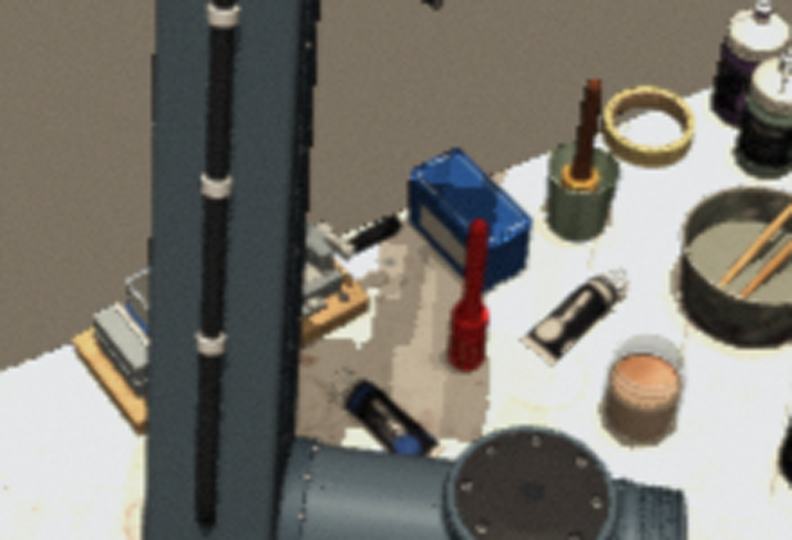

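Emit:
step_arm([
  [-0.02, 0.01, -0.035, 0],
  [-0.03, 0.02, -0.075, 0],
  [-0.03, 0.03, -0.115, 0],
  [-0.03, 0.04, -0.155, 0],
  [-0.03, 0.045, -0.195, 0],
  [-0.03, 0.045, -0.235, 0],
  [-0.03, 0.04, -0.275, 0],
  [-0.03, 0.03, -0.31, 0],
])

```text
t: 39.55
tcp_pos: [0.4958, 0.0851, 0.314]
tool_rot: [0.464, 0.536, -0.462, 0.533]
force: [1.0, 0.5, -0.0]
finger_gap: 0.32
```

Emit:
step_arm([
  [0, -0.015, -0.035, 0],
  [0, -0.03, -0.07, 0],
  [0, -0.05, -0.105, 0],
  [0, -0.07, -0.135, 0],
  [0, -0.09, -0.165, 0],
  [0, -0.11, -0.195, 0],
  [0, -0.13, -0.22, 0],
  [0, -0.13, -0.22, 0],
])

```text
t: 40.22
tcp_pos: [0.3291, 0.2876, 0.3152]
tool_rot: [0.461, 0.539, -0.46, 0.534]
force: [-0.8, -0.5, 0.0]
finger_gap: 0.317
```

```bash
python3 -c "
from h import *
snap('top','t24');snap('scene','s24')
crop('pics/t24_full.png','t24c',(180,110,320,220),5.5)
crop('pics/t24_full.png','t24d',(240,190,460,300),3.6)
go([[.4,0,.093]],VY-np.pi/2)"
```

```text
tcp [0.3334 0.2856 0.3154] x [-0.0015  0.0048 -1.    ] z [ 0.1487 -0.9889 -0.0049] t 40.3167 gap 0.31663584718314924
shift [0.221  0.0236 0.2934]
world turn -0.013089843877098772 tool-x turn 0.013089843877098772
```

View pics/t24c.png

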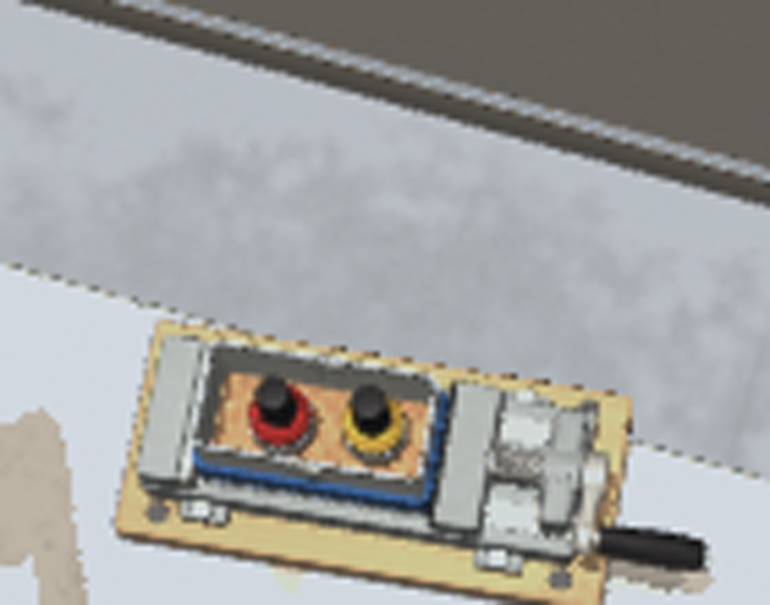

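View pics/t24d.png

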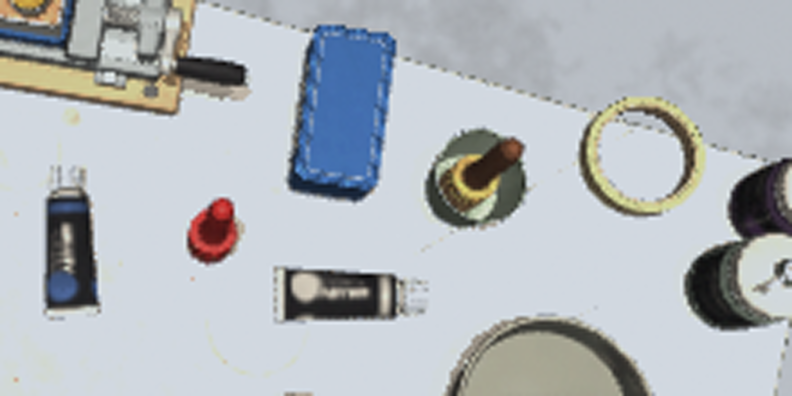

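View pics/s24.png

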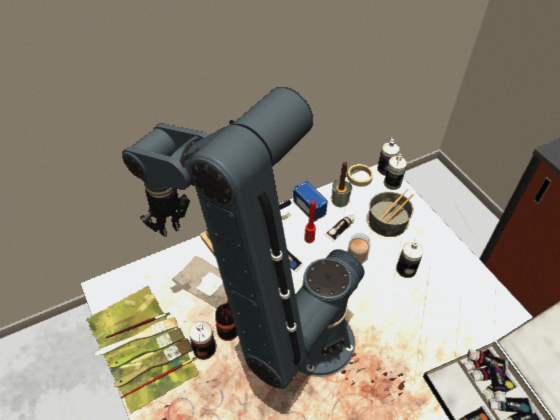

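```bash
python3 -c "
from station import manip
print(manip.sign_off())"
```

```text
the job is handed in; nothing more can be done
None
```

I handed the job in at about 40 s, with every step done in the order asked.

- **Vise:** I wound the crank clockwise from about 1.0 to about 17.6 rad, reading the angle from the tool's position on the circle. The tin stayed down when the lid came off.
- **Lid:** I drew it straight up and stood it open side down on the table, right of the vise. The last top picture shows it level and clear.
- **Brushing:** I made three strokes, starting and ending above the rim. The force readings showed floor contact on each, at roughly 19 to 30 N. The brush is back upright in its green cup.
- **Jars:** Only the red and yellow jars were there; no green one appeared in any picture. The yellow jar had been knocked a few centimetres, so I measured it again before picking it up. The last top picture shows both upright inside the clamped tin.
- **Left alone:** The tape roll, both paint tubes and the red look-alike brush appear in the same places as at the start.

**Checks that were less clear:** the yellow jar and the brush gave no force reading on set-down, so I judged those from height and pictures. The crank's effort peaked at about 37 N on the tool at the end of winding. I did not measure the clamping force itself, only the crank angle.

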